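Put the robot car's battery on charge

ROBOT

A 6-joint arm with a two-finger parallel gripper is mounted at the origin on the work surface. World frame = base frame: x ahead of the robot, y to its left, z up, the work surface at z = 0. Lengths are in m, angles in degrees, forces in N, time in s.
With the tool pointing down it reaches from about 0.25 to 0.8 m from the base axis. Payload 3.9 kg.
Tool frame: the origin (TCP) lies on the centre line of the jaws, within the pads' length; the fingertips stand env.tips_ahead ahead of it and the grasp point (between the pads) lies 11 mm behind it (env.tips_ahead is the distance from the TCP to the fingertips, in m); z points along the fingers, x is the direction in which the jaws open and shut, and the axes are right-handed (so a half turn about z gives the same grasp; the last joint's range is limited). The gripper opens to 85 mm and grips with 20 to 120 N. Pads are 22 mm wide; open, the fingers measure 114 mm over their backs; the gripper's body (76 mm by 85 mm) begins 54 mm behind the grasp point. The pads swing forward as they close: fully open they stand 13 mm farther back than shut.
Start: joints at [64.572, 14.897, -7.913, 67.191, 0, 90], TCP at [0.225, 0.474, 0.239] pointing down, gripper open.
Joint ranges: [-159.42, 159.42], [-47.68, 98.78], [-73.54, 78.23], [-108.79, 121.32], [-90, 84.71], [-180, 180]. Speed limits (degrees/s): [147.25, 147.25, 180, 180, 180, 180].

INTERFACE

Orientations are given as a 3x3 rotation matrix whose columns are the frame's x, y, z axes.
In Python, from cell import env gives the robot as it stands.
- The arm moves only by the tool jog_arm, never from a script. Its argument "motion" is text: rows parted by semicolons, each of 5 numbers parted by spaces: the opening, from 0 (shut) to 1 (fully open), then the shift along the tool's x, y, z in units of 40 mm (1.0 is 40 mm), then the turn about the tool's z in units of 5 degrees (1.0 is 5 degrees). A call has exactly 8 rows; each row shifts and turns the commanded pose from where the row before left it, along the tool's axes as they then stand; what a row does not reach is not made up. A row lasts 1/10 s, in which the tool goes at most 50 mm and 8.59 degrees, less where a joint would pass 70% of its speed; a pose out of reach is approached as far as the arm can. A call is refused whole if a number of a shift passes 1 or a number of a turn 1, either way. A call with a gripper value outside its range is refused whole. The fingers move at their own pace and stop on an object; "newtons" is the grip in N (left out, the last holds). Time passes only in rows, so rows that do not move let the fingers close, or fill a call up. It gives the time, the measured TCP pose, the force and the opening at its end, in the units of the state.
- env.read_state(): the state, without advancing time (a new reading comes with each control period).
- env.get_image(name): name is "side" or "top"; returns a dict with "frame" (420x560x3 uint8, red, green, blue), "fx", "fy", "cx", "cy" (pixels), "dist_coeffs" ([k1, k2, p1, p2, k3] as OpenCV has them; the pictures are not rectified), "world_to_cam" (4x4, takes a point from world to camera coordinates). Camera axes: x right, y down, z forward; pixel columns grow to the right and rows downward; lengths in m; the calibration is good to about 2 mm. A picture is of the moment at which its call begins. There is no depth.
- env.hand_in(): hands the job in, once; it reports no verdict.
The state is a dict: "t": time; "joint_pos": joint angles; "joint_velocities": joint speeds; "tau": joint torques, N m; "eef_pos": TCP position; "ee_rot": TCP orientation; "wrist_force": force on the tool from outside, world axes, zero at the start; "wrist_torque": the same for the moment, N m; "finger_gap": finger opening in m.
Only numpy, scipy, OpenCV 4.12 (cv2) and the standard library are available. Lean on these libraries where they do the work, as an engineer would, in place of code of your own. Each camera call takes 0.05 s, during which the arm holds its last target. There are 200 camera calls.

TASK

Put the robot car's battery on charge: draw the battery pack up out of the box on the car and plug it into the one free bay of the sloping charger, the same way round as the packs beside it. Its socket floats from side to side, so feel for it, then press the pack gently down the slope of the bay until it sits fully home, and let go. Do not ram it, and leave the car and the other things on the desk where they are.

Things in the scene. Friction and masses are not known exactly. Their poses are not given: they have to be found in the camera images.
- pack: black battery pack, 140-230 g, upright in the car's box, its x and y along the car's. Body 24 mm (x) by 40 mm (y), z up; its top is stepped: 78 mm high over y = -20 to +8 mm, 62 mm high over y = +8 to +20 mm. Origin: centre of the body's underside (the shoulder). A plug nose hangs below it, nearer the stepped (+y) side.
- nose (a point): centre of the foot of the pack's plug nose, axes as the pack's: 12 mm below the shoulder and 6 mm to +y of the pack's middle, so it fits one way round only. The nose is 14 mm (x) by 22 mm (y) and 12 mm long, its foot bevelled 1.5 mm in x over the last 3 mm, square-edged in y.
- car: robot car, loose, 0.6 kg, origin on the desk under its middle, x to its nose (two round sensor eyes), z up; white deck 190 by 100 mm, its top 50 mm up; yellow-hubbed wheels 65 mm across at y = +-71 mm. The battery box is at x = -35 mm. Besides the box (rim 88 mm) and the pack, nothing on it is higher than 85 mm.
- box (a point): centre of the mouth of the car's open-topped battery box, at its rim, 88 mm above the desk, axes as the car's. Inside 28 (x) by 44 (y) mm, walls 3 mm. The pack's shoulder stands on a ledge 24 mm below the rim, so the pack sticks out 54 mm above the rim.
- cradle: light grey charger cradle with the free bay, fixed; origin at the centre of its underside, 10 mm above the desk; x is the way its deck rises. 134 (x) by 76 (y) mm, 102 mm high. Two like cradles with packs charging in them stand on the same charger at 77 mm spacing along y; the free one is at either end or in the middle. Those packs show which way round this one goes.
- bay (a point): centre of the free bay's mouth, in the sloping deck. z points out of the bay along its axis, 30 degrees from vertical, leaning to the cradle's -x: the pack goes in downwards and towards the cradle's +x. y is the cradle's y, x runs up the slope. The bay is a well 28 (x) by 55 (y) mm, 18 mm deep, lips bevelled 4 mm in x. Fully home the pack's axes are along these.
- bay_floor (a point): centre of the bay's floor, axes as bay, 18 mm below it: the pack's origin when home, but for the float in y. The floor is a socket block that floats along y (about 8 N of friction) and starts up to 6 mm off either way, not reported. Its hole for the nose is at x = 0, y = 6 mm plus that offset, 14 mm deep, 1.2 mm wider than the nose both ways, bevelled in x only.
- contact (a point): point on the middle of the socket hole's axis for a block standing at the middle of its float, 7 mm below the bay's floor, axes as bay. From about here down a sprung contact grips the nose: the pack does not drop home by its weight; it takes a push of some 10 N along the bay's axis, and stays where it is pushed.
- tyre: bystander: spare wheel lying flat, black tyre with yellow hub, 65 mm across, 26 mm high; origin under its middle
- gearmotor: bystander: yellow gear motor lying on the desk, 65 by 22 by 19 mm; origin under its gearbox
- notepad: bystander: yellow sticky-note pad, 76 by 76 by 12 mm; origin under its middle
- screwdriver: bystander: screwdriver lying on the desk, 160 mm long; origin under its middle
- juice: bystander: white bottle with an orange cap, 185 mm high; origin under its middle
- water: bystander: clear bottle with a blue cap, 205 mm high; origin under its middle
- mouse: bystander: black computer mouse, 114 by 62 by 36 mm; origin under its middle
There are look-alikes about, which are no part of the job. What is shaped like the pack but blue or pink is not meant.

How it is judged:
By the outcome, as a careful person would: the job done as asked, in the order asked, and still so for the second after the job is handed in, with the robot touching nothing.
It also fails if it takes over 72 s, if anything falls off the work surface, if the arm or the gripper's body presses on something with over 40 N, if the wrist force passes 120 N, or if a joint passes its speed limit or range.

## Working session

There is one attempt and no reset: what is moved stays moved. The work goes in short steps, Python scripts to look and compute and a tool call to move; the robot and the scene stay as the last step left them, time stands still between calls to the robot, and variables do not carry over. Pictures are saved under pics/ and viewed, about 8 in all and at most 12, crops included, and the job is handed in when it is done.

Besides the shell and the picture viewer there is one more tool, called after "Call:" as name(argument=value, ...) on one line, values as JSON. jog_arm: Moves the arm, as the interface text tells. Its arguments: {"type":"object","properties":{"motion":{"type":"string"},"newtons":{"type":"number"}},"required":["motion"]}

```bash
mkdir -p pics; ls; python3 - <<'E'
from cell import env
import cv2,numpy as np,pickle
s=env.read_state();print(s,env.tips_ahead)
D={}
for n in("side","top"):
    d=env.get_image(n);D[n]=d
    cv2.imwrite(f"pics/{n}0.png",d["frame"][:,:,::-1])
    print(n,d["fx"],d["fy"],d["cx"],d["cy"],d["dist_coeffs"],np.round(d["world_to_cam"],4).tolist())
pickle.dump(D,open("d0.pkl","wb"))
E
```

```text
pics
{'t': 0.0, 'joint_pos': array([ 6.45713681e+01,  1.49394973e+01, -7.98556244e+00,  6.71914097e+01,
       -1.01742129e-03,  9.00009068e+01]), 'joint_velocities': array([ 0.15061763, -0.00780039,  0.04436684, -0.04891309, -0.14618551,
       -0.03699348]), 'tau': array([ 4.19562624e-03, -4.05673885e+01,  2.53923637e+01,  1.85297773e-02,
        1.20315494e-04, -8.17840942e-06]), 'eef_pos': array([0.22514474, 0.47352993, 0.23843175]), 'ee_rot': array([[ 4.29399901e-01,  9.03114052e-01, -8.56808735e-04],
       [ 9.03112171e-01, -4.29400755e-01, -1.84346546e-03],
       [-2.03277388e-03,  1.77894867e-05, -9.99997934e-01]]), 'wrist_force': array([-0.01430306,  0.29716927, -0.85987415]), 'wrist_torque': array([-0.01605299,  0.00105426,  0.01043913]), 'finger_gap': 0.08546618924045077} 0.008
side 450.4167360528819 450.4167360528819 277.58485784506337 204.12768870144123 [0.00119316 0.         0.         0.         0.        ] [[0.9658, -0.2593, -0.0006, -0.5591], [-0.1781, -0.6617, -0.7283, 0.1218], [0.1884, 0.7035, -0.6853, 1.2868], [0.0, 0.0, 0.0, 1.0]]
top 401.7164847907878 401.7164847907878 278.1270683794688 205.34787424542543 [0.0116553 0.        0.        0.        0.       ] [[0.0152, -0.9999, 0.0019, -0.0689], [-0.9933, -0.0154, -0.1142, 0.5749], [0.1143, -0.0002, -0.9935, 0.9753], [0.0, 0.0, 0.0, 1.0]]
```

View pics/top0.png

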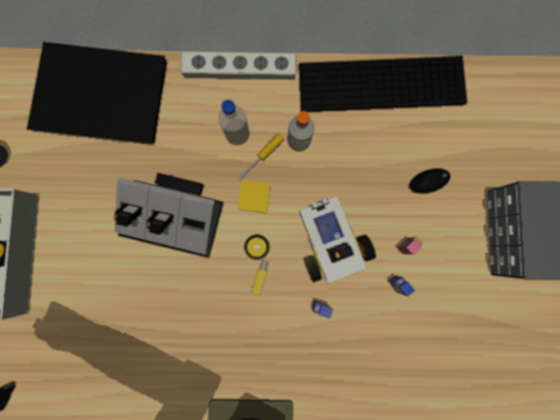

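View pics/side0.png

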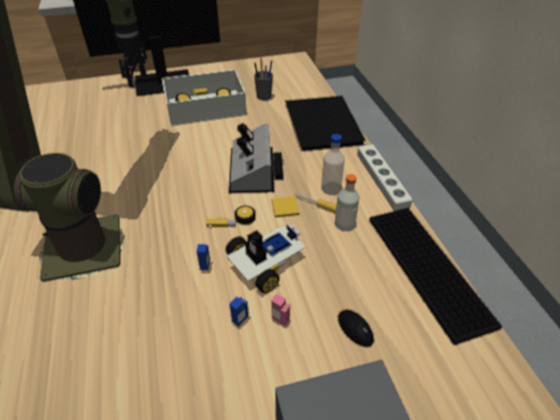

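The top view shows the car at about (332,240) with the black pack at about (341,253). The charger is at about (168,215), with packs in the left and middle bays and the right bay at (194,224) free. I'll zoom in next.

```bash
python3 - <<'E'
import cv2,numpy as np,pickle
D=pickle.load(open("d0.pkl","rb"))
def crop(n,x,y,w=80,h=60):
    c=D[n]["frame"][y:y+h,x:x+w,::-1]
    c=cv2.convertScaleAbs(c,alpha=1.5,beta=25)
    c=cv2.resize(c,(400,300),interpolation=cv2.INTER_CUBIC)
    for i in range(0,w,10):cv2.putText(c,str(x+i),(i*5,8),0,.3,(0,0,255));cv2.line(c,(i*5,10),(i*5,14),(0,0,255))
    for i in range(0,h,10):cv2.putText(c,str(y+i),(0,i*5+4),0,.3,(0,0,255));cv2.line(c,(20,i*5),(24,i*5),(0,0,255))
    return c
a=np.hstack([crop("top",300,225),crop("top",145,192)])
b=np.hstack([crop("side",222,225),crop("side",215,130)])
cv2.imwrite("pics/z.png",np.vstack([a,b]))
E
```

```text
(no output)
```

View pics/z.png

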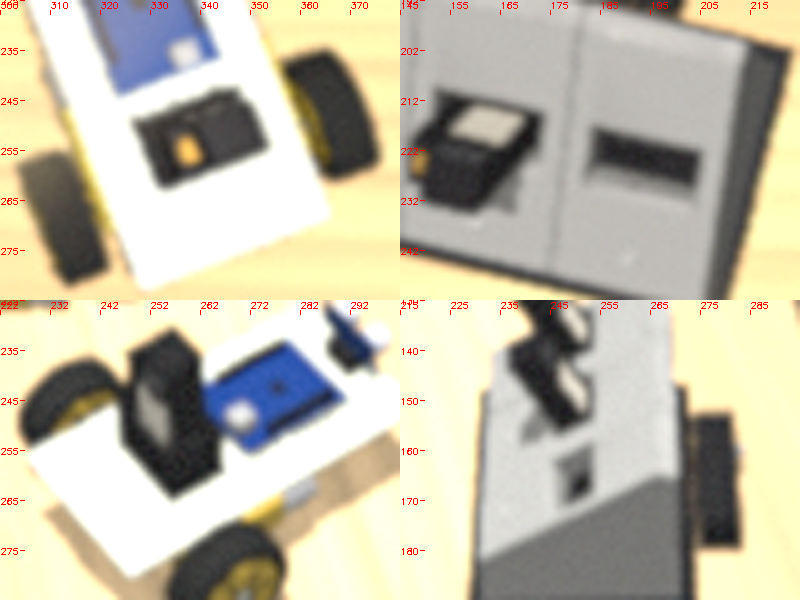

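The crops show the car's nose pointing up and left in the top view. The pack's step, with its orange mark, is on the car's +y side, and the charged packs have their orange mark towards the charger's +y (left). The free bay spans about (183..205, 217..232). Next I'll measure the car, pack and bay.

```bash
cat > h.py <<'E'
import cv2,numpy as np,pickle
def KD(d): return np.array([[d["fx"],0,d["cx"]],[0,d["fy"],d["cy"]],[0,0,1]]),np.array(d["dist_coeffs"],float)
def rays(d,px):
    K,k=KD(d);u=cv2.undistortPoints(np.array(px,float).reshape(-1,1,2),K,k).reshape(-1,2)
    W=np.array(d["world_to_cam"]);R,t=W[:3,:3],W[:3,3]
    return -R.T@t, np.c_[u,np.ones(len(u))]@R
def onz(d,px,z):
    c,r=rays(d,px);return c+r*((z-c[2])/r[:,2])[:,None]
def proj(d,P):
    K,k=KD(d);W=np.array(d["world_to_cam"])
    return cv2.projectPoints(np.array(P,float).reshape(-1,1,3),cv2.Rodrigues(W[:3,:3])[0],W[:3,3],K,k)[0].reshape(-1,2)
def tri(da,pa,db,pb):
    ca,ra=rays(da,[pa]);cb,rb=rays(db,[pb]);A=np.c_[ra[0],-rb[0]]
    s=np.linalg.lstsq(A,cb-ca,rcond=None)[0];a=ca+ra[0]*s[0];b=cb+rb[0]*s[1]
    return (a+b)/2,np.linalg.norm(a-b)
def biggest(m,x0,y0,x1,y1):
    k=np.zeros_like(m);k[y0:y1,x0:x1]=m[y0:y1,x0:x1]
    return max(cv2.findContours(k,cv2.RETR_EXTERNAL,cv2.CHAIN_APPROX_NONE)[0],key=cv2.contourArea)
E
python3 - <<'E'
from h import *
D=pickle.load(open("d0.pkl","rb"));T,S=D["top"],D["side"]
f=T["frame"];hsv=cv2.cvtColor(f,cv2.COLOR_RGB2HSV)
white=((hsv[...,2]>170)&(hsv[...,1]<40)).astype(np.uint8)*255
white=cv2.morphologyEx(white,cv2.MORPH_CLOSE,np.ones((5,5)))
c=biggest(white,295,190,375,290)
P=onz(T,c.reshape(-1,2),.05)[:,:2]
r=cv2.minAreaRect((P*1000).astype(np.float32));print("deck",r)
print("deck px",np.round(proj(T,np.c_[cv2.boxPoints(r)/1000,[.05]*4])).tolist())
V=f.max(2)
dark=(V<75).astype(np.uint8)*255
c=biggest(dark,320,238,360,266);print("pack px",cv2.minAreaRect(c),cv2.boundingRect(c))
c=biggest((V<70).astype(np.uint8)*255,178,212,210,236);print("bay px",cv2.boundingRect(c),cv2.minAreaRect(c))
g=((hsv[...,1]<35)&(V>85)&(V<200)).astype(np.uint8)*255
c=biggest(g,105,165,225,262);r=cv2.minAreaRect(c);print("charger",r,cv2.boxPoints(r).tolist(),cv2.approxPolyDP(c,3,True).reshape(-1,2).tolist())
# edge profiles across bay, top view
print("rowcut col194",V[205:245,194].tolist())
print("side bay");print(S["frame"].max(2)[154:176,240:262])
print("top bay");print(V[214:236,180:208])
E
```

```text
deck ((493.5464782714844, -193.9591064453125), (186.96839904785156, 96.55451202392578), 21.964025497436523)
deck px [[328.0, 282.0], [365.0, 268.0], [336.0, 196.0], [300.0, 210.0]]
pack px ((339.862060546875, 251.65521240234375), (14.112845420837402, 22.654830932617188), 68.19859313964844) (327, 243, 26, 19)
bay px (183, 218, 22, 12) ((193.29998779296875, 223.3999786376953), (22.452302932739258, 8.24335765838623), 12.528807640075684)
charger ((161.68154907226562, 215.2435760498047), (100.93379974365234, 54.60927200317383), 13.495734214782715) [[106.23601531982422, 230.01663208007812], [118.98033905029297, 176.915283203125], [217.1270751953125, 200.47052001953125], [204.38275146484375, 253.57186889648438]] [[119, 179], [117, 208], [124, 201], [141, 205], [143, 210], [135, 227], [116, 225], [117, 231], [204, 253], [213, 200]]
rowcut col194 [110, 110, 111, 111, 110, 111, 111, 110, 110, 110, 110, 110, 108, 102, 80, 48, 22, 11, 8, 11, 16, 31, 53, 72, 86, 101, 114, 116, 112, 111, 111, 111, 110, 111, 111, 111, 110, 111, 111, 111]
side bay
[[ 93  80  74  71  58  44  21   8  15  31  46  65  8
[... 3877 characters left out ...]
110 111 111 112 114 113 113 114 113 112 109 105 105 103 101  95  92  89
   84  81  78  75  73  77  93 107 112 109]
 [111 111 111 112 112 112 113 113 114 114 115 116 115 115 114 112 109 106
  101  96  93  89  85  88  98 108 112 108]
 [112 111 112 110 110 111 111 111 112 112 113 113 114 115 116 117 116 115
  115 113 109 107 102  99 101 110 110 106]
 [111 111 111 111 111 111 111 110 111 111 111 113 111 112 112 113 114 116
  116 116 116 115 112 107 105 109 111 102]
 [111 111 111 112 111 111 111 111 111 111 111 111 111 111 111 112 111 112
  113 113 114 115 113 110 108 111 110  99]
 [111 110 110 111 111 111 111 110 111 111 112 111 110 111 111 111 110 111
  111 112 111 112 112 111 111 111 110  97]]
```

```bash
python3 - <<'E'
from h import *
D=pickle.load(open("d0.pkl","rb"));T,S=D["top"],D["side"]
V=T["frame"].max(2)
def yaw(a,b,z):
    p=onz(T,[a,b],z);d=p[0]-p[1];return np.degrees(np.arctan2(-d[0],d[1])),np.linalg.norm(d),p.round(4).tolist()
print(yaw((117,231),(204,253),.05),yaw((119,179),(213,200),.112))
M,e=tri(T,(193.6,224.6),S,(249.65,164.9));print("bay",M.round(4),"gap",e)
def mats(yw):
    a=np.radians(yw);return np.array([[np.cos(a),-np.sin(a),0],[np.sin(a),np.cos(a),0],[0,0,1]])
a=np.radians(30)
for yw in(-11,-13,-15):
    R=mats(yw)@np.array([[np.cos(a),0,-np.sin(a)],[0,1,0],[np.sin(a),0,np.cos(a)]])
    for w in(18,14):
        c=np.array([[-w,-27.5,0],[-w,27.5,0],[w,27.5,0],[w,-27.5,0]])/1000@R.T+M
        print(yw,w,proj(T,c).round(1).tolist(),proj(S,c).round(1).tolist())
R=mats(22);pk=np.array([.4611,-.2071,.064])
q=np.array([[-12,-20,78],[12,-20,78],[12,8,78],[-12,8,78],[-12,20,62],[12,20,62],[-12,-20,24],[-12,20,24],[12,-20,24]])/1000@R.T+pk
A=proj(T,q);B=proj(S,q);print("packT",A.round(1).tolist());print("packS",B.round(1).tolist())
o=[]
for d,pts,(x,y) in((T,A,(300,225)),(S,B,(222,225))):
    im=cv2.resize(cv2.convertScaleAbs(d["frame"][y:y+60,x:x+80,::-1],alpha=1.8,beta=30),(400,300),interpolation=cv2.INTER_CUBIC)
    for i,p in enumerate(pts):
        u=((p-[x,y]+.5)*5).astype(int);cv2.circle(im,tuple(u.tolist()),2,(0,0,255),-1);cv2.putText(im,str(i),tuple((u+3).tolist()),0,.35,(0,255,0))
    o.append(im)
cv2.imwrite("pics/chk.png",np.hstack(o))
E
```

```text
(np.float64(-13.211489107906672), np.float64(0.21995564385775257), [[0.5048, 0.3326, 0.05], [0.4545, 0.1185, 0.05]]) (np.float64(-11.766594146362078), np.float64(0.22445256098063415), [[0.6227, 0.3106, 0.112], [0.577, 0.0909, 0.112]])
bay [0.5229 0.1392 0.0832] gap 0.003533073718354592
-11 18 [[204.3, 232.9], [181.8, 228.1], [183.1, 214.7], [205.9, 219.5]] [[244.5, 172.9], [244.2, 162.1], [253.6, 157.2], [254.2, 167.9]]
-11 14 [[204.4, 231.4], [181.9, 226.7], [182.9, 216.2], [205.7, 221.0]] [[245.5, 172.3], [245.2, 161.5], [252.6, 157.7], [253.1, 168.5]]
-13 18 [[203.9, 233.2], [181.7, 227.7], [183.4, 214.4], [206.0, 220.0]] [[244.1, 172.8], [244.5, 162.0], [253.9, 157.3], [253.9, 168.1]]
-13 14 [[204.2, 231.8], [181.9, 226.2], [183.2, 215.9], [205.8, 221.5]] [[245.2, 172.3], [245.5, 161.4], [252.9, 157.8], [252.8, 168.6]]
-15 18 [[203.6, 233.5], [181.6, 227.2], [183.7, 214.0], [206.1, 220.4]] [[243.8, 172.7], [244.8, 161.8], [254.2, 157.4], [253.6, 168.2]]
-15 14 [[203.9, 232.1], [181.8, 225.8], [183.5, 215.5], [205.8, 221.9]] [[244.9, 172.2], [245.8, 161.4], [253.2, 157.9], [252.5, 168.7]]
packT [[354.5, 254.2], [350.4, 244.0], [338.7, 248.6], [342.8, 258.9], [336.7, 260.7], [332.6, 250.6], [350.1, 254.1], [334.3, 260.3], [346.2, 244.5]]
packS [[254.3, 240.2], [262.2, 235.9], [255.7, 229.4], [247.9, 233.6], [245.5, 235.1], [253.2, 231.0], [255.0, 254.4], [246.2, 245.0], [262.7, 250.1]]
```

View pics/chk.png

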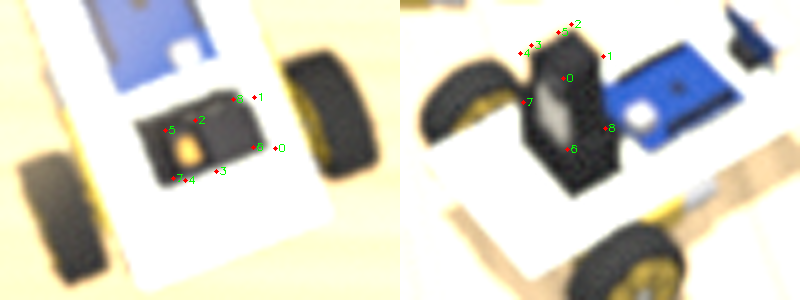

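The predicted pack position agrees with both views to about 2 px, roughly 4 mm. I'll fly above the pack, then refine relative to the gripper.

Call:
jog_arm(motion="1 -0.8 0.79 0 0;1 -0.8 0.79 0 0;1 -0.8 0.79 0 0;1 -0.8 0.79 0 0;1 -0.8 0.79 0 0;1 -0.8 0.79 0 0;1 -0.8 0.79 0 0;1 -0.8 0.79 0 0")

```text
t: 0.9
eef_pos: [0.3437, 0.1326, 0.2392]
ee_rot: [[0.429, 0.903, 0.0], [0.903, -0.429, -0.0], [-0.0, 0.0, -1.0]]
wrist_force: [2.0, 0.7, 0.4]
finger_gap: 0.0855
```

Call:
jog_arm(motion="1 -0.8 0.79 0 0;1 -0.8 0.79 0 0;1 -0.8 0.79 0 0;1 -0.8 0.79 0 0;1 -0.8 0.79 0 0;1 -0.8 0.79 0 0;1 -0.8 0.79 0 0;1 -0.8 0.79 0 0")

```text
t: 1.7
eef_pos: [0.4621, -0.2072, 0.2389]
ee_rot: [[0.43, 0.903, -0.001], [0.903, -0.43, 0.001], [0.0, -0.001, -1.0]]
wrist_force: [0.8, 0.8, 0.4]
finger_gap: 0.0857
```

Call:
jog_arm(motion="1 0 0 0 -1;1 0 0 0 -1;1 0 0 0 -1;1 0 0 0 -1;1 0 0 0 -1;1 0 0 0 -1;1 0 0 0 -1;1 0 0 0 -1")

```text
t: 2.5
eef_pos: [0.4618, -0.2052, 0.2388]
ee_rot: [[-0.255, 0.967, -0.001], [0.967, 0.255, 0.0], [0.001, -0.001, -1.0]]
wrist_force: [-0.0, -0.1, 0.4]
finger_gap: 0.0853
```

Call:
jog_arm(motion="1 0 0 0.4 -0.7;1 0 0 0.4 -0.75;1 0 0 0.4 0;1 0 0 0.4 0;1 0 0 0.35 0;1 0 0 0 0;1 0 0 0 0;1 0 0 0 0")

```text
t: 3.3
eef_pos: [0.4627, -0.2056, 0.162]
ee_rot: [[-0.372, 0.928, 0.001], [0.928, 0.372, -0.0], [-0.001, 0.001, -1.0]]
wrist_force: [0.4, 0.1, 0.5]
finger_gap: 0.0855
```

```bash
cat > look.py <<'E'
import sys;from h import *
from cell import env
# look.py out  tx ty sx sy : crops of 80x60 px, 5x, side by side
def look(out,tx,ty,sx,sy,w=80,h=60):
    D={n:env.get_image(n) for n in("top","side")};pickle.dump(D,open(out+".pkl","wb"));o=[]
    for n,x,y in(("top",tx,ty),("side",sx,sy)):
        c=cv2.convertScaleAbs(D[n]["frame"][y:y+h,x:x+w,::-1],alpha=1.8,beta=30)
        c=cv2.resize(c,(400,h*400//w),interpolation=cv2.INTER_CUBIC);k=400/w
        for i in range(0,w,10):cv2.putText(c,str(x+i),(int(i*k),8),0,.3,(0,0,255))
        for i in range(0,h,10):cv2.putText(c,str(y+i),(0,int(i*k)+4),0,.3,(0,0,255))
        o.append(c)
    cv2.imwrite(f"pics/{out}.png",np.hstack(o))
if __name__=="__main__":look(sys.argv[1],*map(int,sys.argv[2:]))
E
python3 look.py a1 290 210 205 190 100 80
```

```text
(no output)
```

View pics/a1.png

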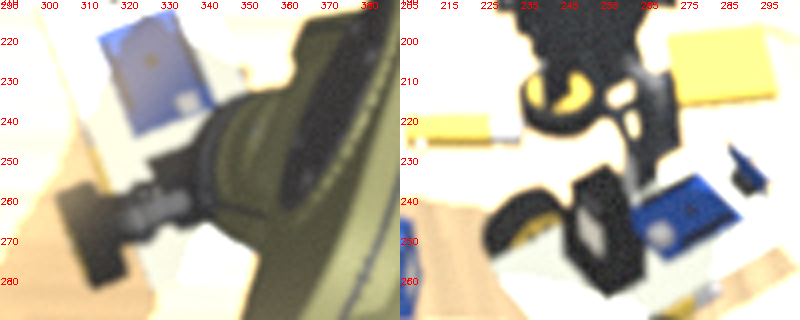

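```bash
python3 - <<'E'
from h import *
D=pickle.load(open("a1.pkl","rb"));S=D["side"];T=D["top"]
t=np.array([.4627,-.2056,0]);x=np.array([-.372,.928,0]);y=np.array([.928,.372,0])
for s in(-1,1):
  for z in (.154,.167):
    q=[t+s*x*a+y*b+[0,0,z] for a in(.0427,.057) for b in(-.011,.011)]
    print(s,z,proj(S,q).round(1).tolist(),proj(T,q).round(0).tolist())
V=S["frame"].max(2);print(V[222:246:2,240:275])
E
```

```text
-1 0.154 [[260.2, 241.7], [267.6, 237.6], [263.6, 245.2], [271.0, 241.1]] [[364.0, 249.0], [361.0, 240.0], [370.0, 247.0], [367.0, 238.0]]
-1 0.167 [[260.1, 238.0], [267.5, 234.0], [263.5, 241.6], [270.9, 237.5]] [[366.0, 249.0], [362.0, 240.0], [372.0, 247.0], [368.0, 237.0]]
1 0.154 [[240.8, 221.6], [248.0, 217.9], [237.7, 218.4], [244.9, 214.8]] [[328.0, 264.0], [324.0, 254.0], [322.0, 266.0], [318.0, 256.0]]
1 0.167 [[240.5, 218.0], [247.7, 214.3], [237.4, 214.8], [244.6, 211.2]] [[329.0, 264.0], [325.0, 254.0], [323.0, 266.0], [319.0, 256.0]]
[[ 32  18  14  10   8  10  11  13  17  22  39  67 116 167 207 228 229 218
  180 110  46  61 133 167 125  52  18  18  23  21  20  21  17  16  54]
 [156 129 120 107  95  94  97 102 108 127 157 183 208 225 226 225 226 226
  221 181 110  49  57  81  61  27  20  19  18  22  20  23  20  16  40]
 [226 222 219 217 216 216 215 214 211 213 219 223 223 224 224 225 224 225
  227 213 156  81  32  28  24  18  17  22  22  21  27  26  26  32  57]
 [222 224 224 224 224 224 224 223 221 219 218 220 223 224 224 224 222 225
  228 215 163  96  45  30  19  19  20
[... 494 characters left out ...]
 191 120  48  10   9   6  15  11  14   6  13  13
   11  15  33  54  66  61  41  34  51  77  97 108 114 101  72  43  33]
 [ 17  26  55 100 156 198 200 138  56  15  19  21  18  14  10  15  11  15
   14   8  17  38  63  83  85  76  76  70  57  48  39  40  48  56  61]
 [ 16  14  14  17  53 111 144 112  50  18  20  25  27  25  21  12  11  13
    3  15  10  16  53  85  81  54  29  31  41  50  58  64  65  63  63]
 [ 15  17  23  23  17  20  32  30  20  39  56  47  28  25  26  19  12  17
   13   5  11  10  35  59  63  59  56  60  64  64  64  64  65  64  61]
 [ 60  66  69  71  59  33  13   7  12  51  80  80  62  37  19   9   7   8
    9  12  12  16  30  49  59  66  64  64  64  64  64  66  63  64  63]]
```

Call:
jog_arm(motion="1 0.02 -0.06 0 0;1 0 0 0.4 0;1 0 0 0.4 0;1 0 0 0.4 0;1 0 0 0.35 0;0.7 0 0 0 0;0.53 0 0 0 0;0.53 0 0 0 0", newtons=20)

```text
t: 4.2
eef_pos: [0.4604, -0.2059, 0.1003]
ee_rot: [[-0.372, 0.928, 0.002], [0.928, 0.372, -0.001], [-0.001, 0.001, -1.0]]
wrist_force: [-1.0, 0.5, 0.5]
finger_gap: 0.0458
```

Call:
jog_arm(motion="0.53 0 0 0 0;0.52 0 0 0 0;0.51 0 0 0 0;0.5 0 0 0 0;0.5 0 0 0 0;0.49 0 0 0 0;0.48 0 0 0 0;0.48 0 0 0 0")

```text
t: 5.0
eef_pos: [0.4601, -0.2061, 0.0996]
ee_rot: [[-0.372, 0.928, 0.001], [0.928, 0.372, -0.001], [-0.001, 0.0, -1.0]]
wrist_force: [-0.4, -2.7, 1.1]
finger_gap: 0.0411
```

Call:
jog_arm(motion="0.49 -0.025 0 0 0;0.49 0 0 0 0;0.47 0 0 0 0;0.4 0 0 0 0;0.3 0 0 0 0;0.2 0 0 0 0;0.2 0 0 0 0;0.2 0 0 0 0", newtons=25)

```text
t: 5.8
eef_pos: [0.4599, -0.2064, 0.0992]
ee_rot: [[-0.372, 0.928, -0.0], [0.928, 0.372, 0.0], [0.0, -0.0, -1.0]]
wrist_force: [-0.3, -1.8, 0.1]
finger_gap: 0.0397
```

Call:
jog_arm(motion="0.2 0 0 -0.1 0;0.2 0 0 -0.2 0;0.2 0 0 -0.3 0;0.2 0 0 -0.3 0;0.2 0 0 -0.3 0;0.2 0 0 -0.6 0;0.2 0 0 -0.6 0;0.2 0 0 -0.6 0")

```text
t: 6.6
eef_pos: [0.4596, -0.206, 0.2205]
ee_rot: [[-0.372, 0.928, -0.0], [0.928, 0.372, 0.001], [0.001, -0.0, -1.0]]
wrist_force: [0.7, 0.2, -1.8]
finger_gap: 0.0398
```

```bash
python3 look.py a2 290 205 205 180 100 100
```

```text
(no output)
```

View pics/a2.png

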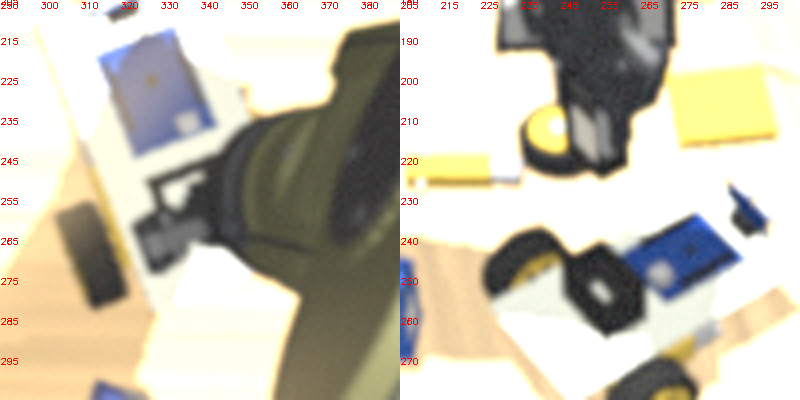

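Side view: the pack is held upright with its foot at about (256,223), and the box is empty. The car hasn't moved. Now I'll carry it to the charger.

Call:
jog_arm(motion="0.2 0.3 0.2 0 0;0.2 0.45 0.28 0 0;0.2 0.5 0.3 0 0;0.2 0.5 0.3 0 0;0.2 0.5 0.3 0 0;0.2 0.5 0.3 0 0;0.2 0.5 0.3 0 0;0.2 0.5 0.3 0 0")

```text
t: 7.5
eef_pos: [0.4876, -0.0313, 0.2177]
ee_rot: [[-0.372, 0.928, -0.003], [0.928, 0.372, 0.001], [0.002, -0.003, -1.0]]
wrist_force: [-0.3, -0.5, -2.8]
finger_gap: 0.0397
```

Call:
jog_arm(motion="0.2 0.5 0.3 0 0;0.2 0.5 0.3 0 0;0.2 0.5 0.3 0 0;0.2 0.5 0.3 0 0;0.2 0.5 0.3 0 0;0.2 0.5 0.3 0 0;0.2 0.4 0.35 0 0;0.2 0.27 0.24 0 0")

```text
t: 8.3
eef_pos: [0.522, 0.1404, 0.2178]
ee_rot: [[-0.373, 0.928, -0.003], [0.928, 0.373, 0.0], [0.001, -0.003, -1.0]]
wrist_force: [0.9, -1.3, -2.2]
finger_gap: 0.0398
```

Call:
jog_arm(motion="0.2 0 0 0 0.86;0.2 0 0 0 0.86;0.2 0 0 0.2 0.86;0.2 0 0 0.25 0.86;0.2 0 0 0.25 0.86;0.2 0 0 0.25 0.86;0.2 0 0 0.2 0.86;0.2 0 0 0.1 0.86")

```text
t: 9.1
eef_pos: [0.5216, 0.1385, 0.1674]
ee_rot: [[0.221, 0.975, -0.004], [0.975, -0.221, -0.001], [-0.002, -0.003, -1.0]]
wrist_force: [-0.2, -0.4, -1.7]
finger_gap: 0.0399
```

```bash
python3 look.py b1 140 160 210 100 100 100; python3 -c "
from cell import env;print({k:v.round(4).tolist() for k,v in env.read_state().items() if k in('eef_pos','ee_rot','wrist_force','joint_pos')})"
```

```text
{'joint_pos': [14.8591, 18.7676, -13.4285, 58.0167, 0.0075, 27.4275], 'eef_pos': [0.5216, 0.1384, 0.1676], 'ee_rot': [[0.2176, 0.976, -0.0036], [0.976, -0.2176, -0.0008], [-0.0016, -0.0034, -1.0]], 'wrist_force': [-0.1104, -0.6153, -1.9945]}
```

View pics/b1.png

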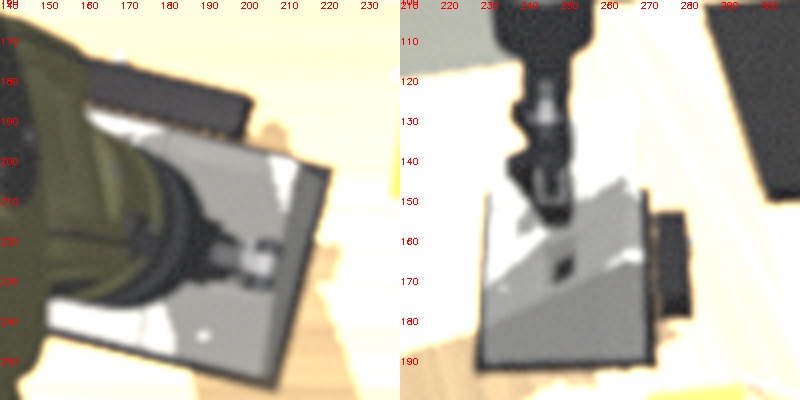

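```bash
python3 - <<'E'
from h import *
D=pickle.load(open("b1.pkl","rb"));T,S=D["top"],D["side"]
t=np.array([.5216,.1384,0]);x=np.array([.2176,.976,0]);y=np.array([.976,-.2176,0]);z0=.1676
def pt(a,b,h):return t+x*a/1e3+y*b/1e3+[0,0,z0-.0352+h/1e3]
pack=[pt(-20,-12,0),pt(-20,12,0),pt(-20,-12,78),pt(-20,12,78)]
nose=[pt(-5,-7,-12),pt(-5,7,-12),pt(17,7,-12),pt(17,-7,-12)]
a=np.radians(30);yw=np.radians(-12.5);M=np.array([.5229,.1392,.0832])
R=np.array([[np.cos(yw),-np.sin(yw),0],[np.sin(yw),np.cos(yw),0],[0,0,1]])@np.array([[np.cos(a),0,-np.sin(a)],[0,1,0],[np.sin(a),0,np.cos(a)]])
bay=np.array([[sx*14,sy*27.5,0] for sx,sy in((-1,-1),(-1,1),(1,1),(1,-1))])/1e3@R.T+M
o=[]
for d,(x0,y0) in((T,(170,200)),(S,(230,120))):
    im=cv2.resize(cv2.convertScaleAbs(d["frame"][y0:y0+60,x0:x0+50,::-1],alpha=1.6,beta=20),(400,480),interpolation=cv2.INTER_CUBIC)
    for g,c in((pack,(0,0,255)),(nose,(0,255,0)),(bay,(255,0,255))):
        for i,p in enumerate(proj(d,g)):
            u=((p-[x0,y0]+.5)*8).astype(int).tolist();cv2.circle(im,u,2,c,-1);cv2.putText(im,str(i),(u[0]+3,u[1]),0,.35,c)
    o.append(im)
cv2.imwrite("pics/b1o.png",np.hstack(o))
E
```

```text
(no output)
```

View pics/b1o.png

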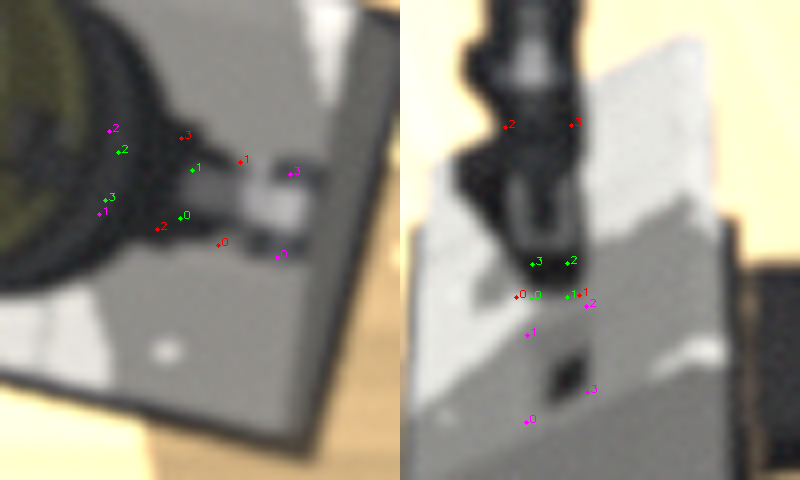

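Side view: the pack's foot is at about (249,156), over the bay hole at about (249,165), in line with the prediction to about 1 px. Now I'll lower the nose into the mouth by feel.

Call:
jog_arm(motion="0.2 0.025 -0.05 0 0;0.2 0 0 0.2 0;0.2 0 0 0.2 0;0.2 0 0 0.2 0;0.2 0 0 0.2 0;0.2 0 0 0.1 0;0.2 0 0 0 0;0.2 0 0 0 0", newtons=20)

```text
t: 10.0
eef_pos: [0.5214, 0.1399, 0.1333]
ee_rot: [[0.218, 0.976, -0.0], [0.976, -0.218, -0.0], [-0.0, -0.0, -1.0]]
wrist_force: [-0.1, 0.2, -1.5]
finger_gap: 0.0397
```

Call:
jog_arm(motion="0.2 0 0 0.04 0;0.2 0 0 0.04 0;0.2 0 0 0.04 0;0.2 0 0 0 0;0.2 0 0 0 0;0.2 0 0 0 0;0.2 0 0 0 0;0.2 0 0 0 0")

```text
t: 10.8
eef_pos: [0.5214, 0.14, 0.1286]
ee_rot: [[0.218, 0.976, 0.0], [0.976, -0.218, 0.0], [0.0, 0.0, -1.0]]
wrist_force: [0.8, -0.0, -1.3]
finger_gap: 0.0401
```

Call:
jog_arm(motion="0.2 0 -0.03 0.03 0;0.2 0 0 0.03 0;0.2 0 0 0.03 0;0.2 0 0 0.03 0;0.2 0 0 0 0;0.2 0 0 0 0;0.2 0 0 0 0;0.2 0 0 0 0")

```text
t: 11.6
eef_pos: [0.5203, 0.1402, 0.1238]
ee_rot: [[0.218, 0.976, 0.0], [0.976, -0.218, 0.0], [0.0, 0.0, -1.0]]
wrist_force: [0.7, 0.1, -2.1]
finger_gap: 0.0398
```

Call:
jog_arm(motion="0.2 0 0 0.03 0;0.2 0 0 0.03 0;0.2 0 0 0.03 0;0.2 0 0 0 0;0.2 0 0 0.03 0;0.2 0 0 0.03 0;0.2 0 0 0 0;0.2 0 0 0 0")

```text
t: 12.4
eef_pos: [0.5202, 0.1402, 0.1176]
ee_rot: [[0.218, 0.976, -0.0], [0.976, -0.218, -0.0], [-0.0, -0.0, -1.0]]
wrist_force: [-0.2, -0.7, -1.7]
finger_gap: 0.0394
```

Call:
jog_arm(motion="0.2 0 0 0.03 0;0.2 0 0 0 0;0.2 0 0 0.03 0;0.2 0 0 0 0;0.2 0 0 0.03 0;0.2 0 0 0 0;0.2 0 0 0 0;0.2 0 0 0 0")

```text
t: 13.2
eef_pos: [0.5202, 0.1402, 0.1141]
ee_rot: [[0.218, 0.976, -0.0], [0.976, -0.218, -0.0], [-0.0, -0.0, -1.0]]
wrist_force: [0.2, 0.1, -2.4]
finger_gap: 0.0396
```

Call:
jog_arm(motion="0.2 0 0 0.03 0;0.2 0 0 0 0;0.2 0 0 0.03 0;0.2 0 0 0 0;0.2 0 0 0.03 0;0.2 0 0 0 0;0.2 0 0 0 0;0.2 0 0 0 0")

```text
t: 14.0
eef_pos: [0.5202, 0.1402, 0.1105]
ee_rot: [[0.218, 0.976, -0.0], [0.976, -0.218, 0.0], [0.0, -0.0, -1.0]]
wrist_force: [0.5, 0.5, -3.1]
finger_gap: 0.0398
```

```bash
python3 - <<'E'
from look import *
look("c1",170,200,225,120,50,60)
E
```

```text
(no output)
```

View pics/c1.png

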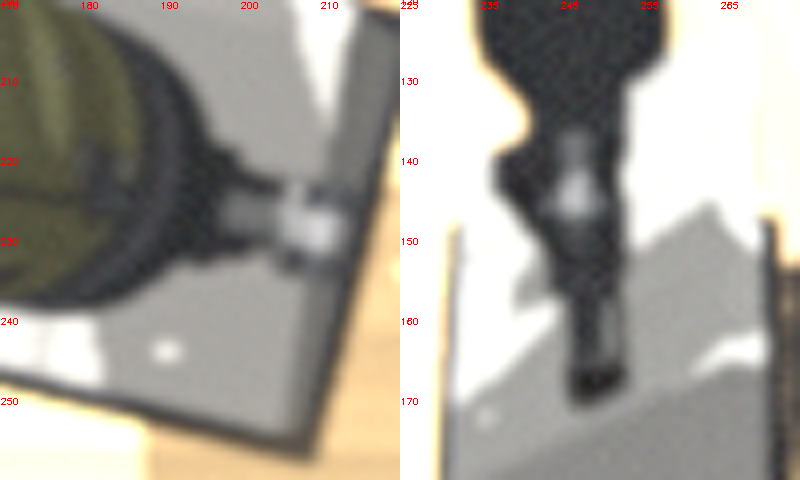

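```bash
python3 - <<'E'
from h import *
from cell import env
D=pickle.load(open("c1.pkl","rb"));T,S=D["top"],D["side"]
s=env.read_state();print(s["wrist_force"],s["wrist_torque"],s["eef_pos"])
t=s["eef_pos"];X=s["ee_rot"][:,0];Y=s["ee_rot"][:,1];X=X
def pt(a,b,h,th=0):
    # h above shoulder; tilt th about pivot 48 above shoulder
    c,q=np.cos(np.radians(th)),np.sin(np.radians(th));hh=h-48
    bx=b*c-hh*q; hz=b*q+hh*c
    return t+X*a/1e3+Y*bx/1e3+np.array([0,0,(hz+48-35.2)/1e3])
for th in(0,10,20,30):
    print(th,"body-y bottom",proj(S,[pt(-20,-12,0,th),pt(-20,12,0,th)]).round(1).tolist(),"top -y",proj(T,[pt(-20,-12,78,th),pt(-20,12,78,th)]).round(1).tolist())
print("finger tips",proj(S,[t+X*-.020+Y*b+[0,0,-.008+k] for k in(0,.006) for b in(-.011,.011)]).round(1).tolist())
print(S["frame"].max(2)[154:174,238:262])
E
```

```text
[ 1.17415844e-01  1.73450751e-04 -1.64830513e+00] [0.038199   0.00311187 0.00659056] [0.52025504 0.14022395 0.11053371]
0 body-y bottom [[244.5, 170.9], [252.1, 170.7]] top -y [[194.1, 230.3], [196.9, 219.7]]
10 body-y bottom [[247.2, 171.2], [254.7, 169.9]] top -y [[193.7, 232.6], [196.1, 222.0]]
20 body-y bottom [[249.9, 171.1], [257.0, 168.8]] top -y [[193.5, 234.7], [195.4, 224.5]]
30 body-y bottom [[252.6, 170.6], [259.1, 167.4]] top -y [[193.4, 236.4], [194.7, 227.0]]
finger tips [[244.3, 164.1], [251.4, 163.9], [244.3, 162.6], [251.4, 162.4]]
[[129 115  95  82  70  51  26  18  19  24  21  14  20  22  38  60  74  77
   78  76  76  78  76  76]
 [124 103  83  75  70  51  26  19  22  22  21  24  19  21  43  67  76  78
   78  77  76  76  75  76]
 [124  97  77  76  73  61  45  29  22  21  19  21  18  22  44  69  76  77
   76  75  75  75  76  78]
 [121  96  83  84  89  89  72  50  31  15  17  20  29  33  45  66  76  75
   75  77  76  75  77  78]
 [124 105 100 105 112 114  95  66  33  18  16  20  39  42  46  63  73  74
   76  76  76  75  76  76]
 [128 118 122 126 129 122  98  66  38  
[... 776 characters left out ...]
77  77  75  77  78  75  55  27  12   3  14   7   9  26  50  69  78
   79  78  79  80  78  78]
 [ 75  76  76  77  77  77  75  59  29  12   6   7  14  24  38  55  70  78
   75  73  75  74  74  70]
 [ 76  77  77  78  77  78  76  63  36  22  17  22  34  43  56  67  72  73
   71  68  66  69  65  64]
 [ 77  78  77  76  78  78  78  69  51  40  36  43  52  62  69  72  72  68
   68  64  63  64  62  65]
 [ 76  76  76  76  78  79  77  76  64  61  59  63  67  71  71  69  67  65
   61  62  62  63  61  62]
 [ 75  77  77  77  77  77  79  78  77  73  70  70  70  68  65  66  65  62
   63  64  63  65  64  65]
 [ 78  78  75  77  78  78  78  76  73  73  69  67  65  64  65  62  61  62
   62  62  63  62  64  65]]
```

```bash
python3 - <<'E'
from h import *
D=pickle.load(open("d0.pkl","rb"));T,S=D["top"],D["side"]
for tp in((193.6,224.6),(194.6,224.6),(193.6,225.6),(194.6,225.6)):
    print(tp,[x if np.isscalar(x) else x.round(4) for x in tri(T,tp,S,(248.35,163.6))])
# bottom corners of the right-hand cradle wall in the side view, z~.0
print(onz(S,[(229.5-1.3,190-1.3),(272-1.3,189-1.3)],.01).round(4))
E
```

```text
(193.6, 224.6) [array([0.5206, 0.1381, 0.0899]), np.float64(0.00016781320146898426)]
(194.6, 224.6) [array([0.5203, 0.1353, 0.0921]), np.float64(0.0005672215895899137)]
(193.6, 225.6) [array([0.5194, 0.1378, 0.0903]), np.float64(0.0021399417071642653)]
(194.6, 225.6) [array([0.5191, 0.135 , 0.0925]), np.float64(0.001735495618473261)]
[[0.4481 0.1277 0.01  ]
 [0.5818 0.0968 0.01  ]]
```

```bash
python3 - <<'E'
from h import *
for f,t,hd,(x0,x1,y0,y1) in(("a2",[.4596,-.206,.2205],111.8,(244,266,204,226)),("b1",[.5216,.1384,.1676],77.4,(238,258,138,162))):
    S=pickle.load(open(f+".pkl","rb"))["side"];t=np.array(t);h=np.radians(hd)
    X=np.array([np.cos(h),np.sin(h),0]);Y=np.array([np.sin(h),-np.cos(h),0])
    P=lambda a,b,z:t+X*a/1e3+Y*b/1e3+[0,0,z/1e3]
    print(f,"tips",proj(S,[P(-20,-11,-8),P(-20,11,-8),P(-34,-11,-8),P(-34,11,-8)]).round(1).tolist())
    print("body",proj(S,[P(-20,-12,-35.2),P(-20,12,-35.2),P(20,-12,-35.2)]).round(1).tolist(),"nose",proj(S,[P(-5,-7,-47.2),P(-5,7,-47.2),P(17,-7,-47.2)]).round(1).tolist())
    print(S["frame"].max(2)[y0:y1,x0:x1])
E
```

```text
a2 tips [[252.8, 219.7], [260.4, 215.8], [256.2, 223.1], [263.8, 219.1]]
body [[252.9, 227.9], [261.0, 223.6], [243.6, 218.5]] nose [[251.3, 226.8], [256.0, 224.4], [246.2, 221.7]]
[[ 66  20   8  11  18  18  24  21  24  15  21  18  22  20  20  18  20  19
   20  13  12  19]
 [ 66  26  12  19  20  22  20  22  21  15  13  14  20  19  19  22  17  15
   14  17  24  18]
 [ 92  51  17  29  45  40  26  16  20  16  24  19  21  18  19  17  18  17
   15  15  21  34]
 [143  91  36  38  66  65  44  26  19  25  34  33  25  17  21  24  18  16
   16  31  55  87]
 [180 123  57  41  73  82  68  45  27  29  47  49  41  23  19  22  17  20
   30  68 116 154]
 [193 140  71  42  71  89  85  69  44  36  55  60  50  31  17  23  17  20
   54 114 170 204]
 [197 148  77  40  67  89  92  84  68  53  56  64  56  34  20  18  16  20
   70 142 200 224]
 [195 149  83  40  65  87  95  91  85  69  60  64  57  37  19  15  16  22
   74 147 206 225]
 [185 146  84  37  62  86  94  94  90  76  64  63  58  39  18  13  17  20
   66 141 204 224]
 [183 153  92  41  57  85  95  94  92  81  64  64  59  40  20  16  15  18
   65 13
[... 2649 characters left out ...]
  72  75
   77  77]
 [128 114  95  82  75  71  57  39  13   6   8   9   8  11  32  58  75  77
   77  77]
 [125 101  81  77  75  80  74  52  29  18  18  17  19  23  44  66  75  77
   76  78]
 [123  97  79  74  78  89  95  81  58  44  39  35  37  45  57  72  76  77
   77  75]
 [123  98  83  82  89 108 120 110  90  73  61  61  61  63  69  74  77  75
   75  77]
 [124 105 101 105 111 124 130 122 105  86  75  74  71  72  71  72  73  75
   74  76]
 [127 118 121 125 129 131 127 116  96  81  75  73  71  67  67  67  71  74
   74  75]
 [131 129 130 133 132 127 114  95  78  74  72  68  65  64  65  67  73  75
   76  76]
 [130 131 134 132 127 113  95  79  71  66  66  63  63  61  62  66  72  77
   76  75]]
```

The pictures don't show pack below the fingertips, so the pack may sit higher in the grip than I assumed. I'll lift it and look against a plain background.

Call:
jog_arm(motion="0.2 0 0 -0.3 0;0.2 0 0 -0.5 0;0.2 0 0 -0.5 0;0.2 0 0 -0.5 0;0.2 0 0 -0.2 0;0.2 -0.5 -0.6 0 0;0.2 -0.5 -0.6 0 0;0.2 -0.3 -0.3 0 0")

```text
t: 14.9
eef_pos: [0.4475, 0.1016, 0.1903]
ee_rot: [[0.218, 0.976, -0.003], [0.976, -0.218, -0.001], [-0.001, -0.002, -1.0]]
wrist_force: [0.6, 0.1, -2.2]
finger_gap: 0.0397
```

Call:
jog_arm(motion="0.2 -0.5 -0.6 0 0;0.2 -0.5 -0.6 0 0;0.2 -0.5 -0.6 0 0;0.2 -0.3 -0.3 0 0;0.2 0 0 0 0;0.2 0 0 0 0;0.2 0 0 0 0;0.2 0 0 0 0")

```text
t: 15.7
eef_pos: [0.354, 0.051, 0.1907]
ee_rot: [[0.217, 0.976, 0.001], [0.976, -0.217, 0.0], [0.0, 0.001, -1.0]]
wrist_force: [0.1, 0.3, -1.6]
finger_gap: 0.0398
```

```bash
python3 - <<'E'
from look import *
t=env.read_state()["eef_pos"];D={n:env.get_image(n) for n in("top","side")};S=D["side"]
u=proj(S,[t])[0].astype(int);T=D["top"];v=proj(T,[t])[0].astype(int);print(t,u,v)
look("d1",v[0]-25,v[1]-30,u[0]-25,u[1]-30,50,60)
E
```

```text
[0.35402506 0.05096463 0.19065759] [195 163] [222 303]
```

View pics/d1.png

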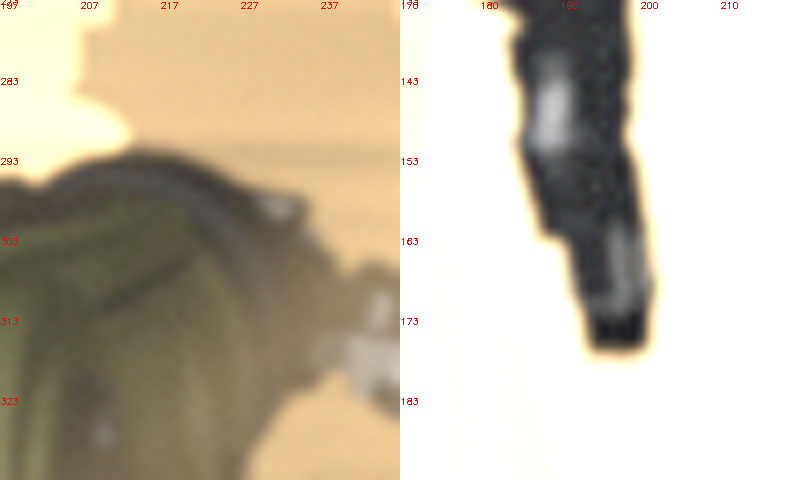

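```bash
python3 - <<'E'
from h import *
from cell import env
S=pickle.load(open("d1.pkl","rb"))["side"];s=env.read_state();t=s["eef_pos"];X,Y=s["ee_rot"][:,0],s["ee_rot"][:,1]
P=lambda a,b,z:t+X*a/1e3+Y*b/1e3+[0,0,z/1e3]
print("tips in/out",proj(S,[P(-20,-11,-8),P(-20,11,-8),P(-34,-11,-8),P(-34,11,-8)]).round(1).tolist())
for k in(35,28,20,12):print(k,"body -y",proj(S,[P(-20,-12,-k),P(-20,12,-k)]).round(1).tolist(),"nose -y",proj(S,[P(-5,-7,-k-12),P(-5,7,-k-12)]).round(1).tolist(),"nose+y",proj(S,[P(17,-7,-k-12)]).round(1).tolist())
V=S["frame"].max(2);print(V[158:180,184:206])
E
```

```text
tips in/out [[190.5, 170.4], [198.5, 170.2], [190.0, 173.6], [198.0, 173.4]]
35 body -y [[191.4, 177.9], [200.0, 177.7]] nose -y [[194.2, 177.7], [199.2, 177.6]] nose+y [[194.9, 172.8]]
28 body -y [[191.1, 176.0], [199.7, 175.7]] nose -y [[193.9, 175.8], [198.9, 175.7]] nose+y [[194.6, 170.9]]
20 body -y [[190.7, 173.8], [199.4, 173.5]] nose -y [[193.6, 173.6], [198.5, 173.5]] nose+y [[194.3, 168.8]]
12 body -y [[190.3, 171.5], [199.0, 171.3]] nose -y [[193.2, 171.4], [198.2, 171.3]] nose+y [[193.9, 166.6]]
[[205 169 104  45  13  14  15  15  16  12  16  18  14  13  12  42 116 185
  211 212 208 205]
 [210 188 129  60  19  17  20  18  18  19  17  10  16  14  12  34 106 175
  207 213 208 204]
 [211 194 143  75  25  19  23  24  22  23  15  13  23  22  15  31  90 157
  199 212 210 205]
 [209 198 157  91  36  24  25  22  23  21  19  20  30  36  25  33  77 142
  194 212 210 207]
 [208 203 174 122  83  65  41  21  20  19  20  24  40  44  31  38  78 137
  193 212 211 207]
 [207 206 192 168 148 126  83  35  16  16  13  24  43  52  40  48  77 134
  192 212 211 209]
 [206 208 206 199 196 174 115
[... 759 characters left out ...]
1  23  24  29  16   9  38 114
  184 211 213 211]
 [199 199 201 202 202 205 209 194 137  65  20   7  12   8   8   8  41 119
  189 214 215 210]
 [196 199 201 202 201 203 208 195 146  74  23   2   6   5   5   6  44 123
  191 212 215 213]
 [196 199 200 201 201 204 206 197 157  90  31  15  15  13   9  18  58 129
  192 212 215 210]
 [196 196 200 201 201 200 205 202 174 115  66  55  52  47  50  62  96 151
  197 214 213 212]
 [196 196 199 199 198 200 203 206 191 150 124 118 114 107 112 124 149 182
  205 214 212 212]
 [194 196 197 200 199 201 203 206 203 186 174 173 169 164 164 175 193 206
  212 213 213 213]
 [195 195 196 199 199 199 201 205 205 206 202 201 198 196 195 196 207 213
  213 213 213 213]]
```

Against the desk, the pack's underside shows clearly at row 176.5. It is about 30 mm below the TCP, upright and firmly held. That means the nose had only just reached the bay walls. I'll go back and keep lowering by feel.

Call:
jog_arm(motion="0.2 0.4 0.5 0 0;0.2 0.5 0.6 0 0;0.2 0.6 0.7 0 0;0.2 0.6 0.7 0 0;0.2 0.5 0.6 0 0;0.2 0.4 0.4 0 0;0.2 0.08 0.07 0 0;0.2 0 0 0 0")

```text
t: 16.7
eef_pos: [0.5189, 0.1399, 0.1898]
ee_rot: [[0.217, 0.976, -0.001], [0.976, -0.217, -0.001], [-0.001, -0.001, -1.0]]
wrist_force: [0.4, -0.1, -2.3]
finger_gap: 0.0397
```

Call:
jog_arm(motion="0.2 0 0 0.4 0;0.2 0 0 0.4 0;0.2 0 0 0.4 0;0.2 0 0 0.4 0;0.2 0 0 0.2 0;0.2 0 0 0.1 0;0.2 0 0 0 0;0.2 0 0 0 0")

```text
t: 17.5
eef_pos: [0.5192, 0.1397, 0.1152]
ee_rot: [[0.218, 0.976, 0.001], [0.976, -0.218, 0.0], [0.0, 0.001, -1.0]]
wrist_force: [0.2, -0.3, -1.2]
finger_gap: 0.0394
```

Call:
jog_arm(motion="0.2 0 0 0.04 0;0.2 0 0 0.03 0;0.2 0 0 0.03 0;0.2 0 0 0 0;0.2 0 0 0.03 0;0.2 0 0 0 0;0.2 0 0 0.03 0;0.2 0 0 0 0")

```text
t: 18.3
eef_pos: [0.5192, 0.1397, 0.1091]
ee_rot: [[0.218, 0.976, 0.001], [0.976, -0.218, 0.0], [0.0, 0.001, -1.0]]
wrist_force: [-2.1, -0.4, 7.0]
finger_gap: 0.04
```

Call:
jog_arm(motion="0.2 0 -0.05 0 0;0.2 0 -0.05 0 0;0.2 0 -0.05 0 0;0.2 0 -0.05 0 0;0.2 0 0 0 0;0.2 0 0 0 0;0.2 0 0 0 0;0.2 0 0 0 0", newtons=20)

```text
t: 19.1
eef_pos: [0.514, 0.141, 0.1091]
ee_rot: [[0.218, 0.976, 0.006], [0.976, -0.218, -0.001], [0.0, 0.006, -1.0]]
wrist_force: [4.5, -3.7, 1.8]
finger_gap: 0.0398
```

```bash
cat > st.py <<'E'
from cell import env;import numpy as np
s=env.read_state();d=s["eef_pos"]-[.5205,.139,.084];X,Y=s["ee_rot"][:,0],s["ee_rot"][:,1]
f,m=s["wrist_force"],s["wrist_torque"]
print("rel M cradle x,y,z mm",(np.array([d@Y,d@X,d[2]])*1e3).round(1),"F cradle xyz",np.round([f@Y,f@X,f[2]],1),"mom",np.round([m@Y,m@X,m[2]],3),"t",s["t"],"gap",s["finger_gap"].round(4))
E
python3 st.py
```

```text
Traceback (most recent call last):
  File "st.py", line 4, in <module>
    print("rel M cradle x,y,z mm",(np.array([d@Y,d@X,d[2]])*1e3).round(1),"F cradle xyz",np.round([f@Y,f@X,f[2]],1),"mom",np.round([m@Y,m@X,m[2]],3),"t",s["t"],"gap",s["finger_gap"].round(4))
                                                                                                                                                                      ^^^^^^^^^^^^^^^^^^^^^
AttributeError: 'float' object has no attribute 'round'
```

Call:
jog_arm(motion="0.2 0 -0.05 0 0;0.2 0 -0.05 0 0;0.2 0 -0.05 0 0;0.2 0 -0.05 0 0;0.2 0 0 0 0;0.2 0 0 0 0;0.2 0 0 0 0;0.2 0 0 0 0")

```text
t: 19.9
eef_pos: [0.5058, 0.1429, 0.1087]
ee_rot: [[0.218, 0.976, 0.005], [0.976, -0.218, -0.001], [0.0, 0.005, -1.0]]
wrist_force: [5.2, -1.3, 0.7]
finger_gap: 0.0395
```

```bash
sed -i 's/s\["finger_gap"\].round(4)/s["finger_gap"]/' st.py; python3 st.py
```

```text
rel M cradle x,y,z mm [-15.1   0.6  24.7] F cradle xyz [ 5.3 -0.2  0.7] mom [-0.276 -1.225 -0.063] t 19.9 gap 0.03947152282403136
```

Call:
jog_arm(motion="0.2 0 -0.05 0.01 0;0.2 0 -0.05 0.01 0;0.2 0 -0.05 0.01 0;0.2 0 -0.05 0.01 0;0.2 0 -0.03 0.01 0;0.2 0 0 0 0;0.2 0 0 0 0;0.2 0 0 0 0")

```text
t: 20.7
eef_pos: [0.497, 0.1449, 0.107]
ee_rot: [[0.218, 0.976, 0.006], [0.976, -0.218, -0.001], [0.0, 0.006, -1.0]]
wrist_force: [3.9, -2.3, 0.9]
finger_gap: 0.0399
```

```bash
python3 st.py;python3 - <<'E'
from look import *
look("e1",170,200,225,120,50,60)
E
```

```text
rel M cradle x,y,z mm [-24.    0.6  23. ] F cradle xyz [ 4.3 -1.4  0.9] mom [-0.319 -1.205 -0.013] t 20.7 gap 0.039862492913907234
```

View pics/e1.png

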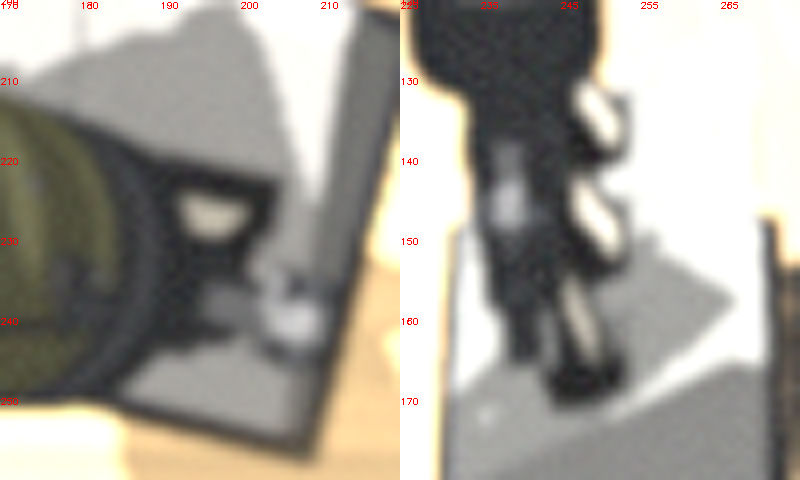

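Side view: the pack now leans like its neighbours, with its label at about (247,160), below the neighbours' labels at (248,147) and (247,135). The label face is on the same side as theirs. I'll compare the lean angles numerically.

```bash
cat > lab.py <<'E'
from h import *
import sys
def lab(f):
    V=pickle.load(open(f+".pkl","rb"))["side"]["frame"].max(2)
    B=cv2.resize(V,None,fx=4,fy=4,interpolation=cv2.INTER_CUBIC)
    n,L,st,c=cv2.connectedComponentsWithStats((B>65).astype(np.uint8))
    for i in range(1,n):
        x,y,w,h,a=st[i]
        if 960<c[i][0]<1020 and 500<c[i][1]<690 and 80<a<1500:
            p=np.argwhere(L==i)[:,::-1].astype(np.float32);r=cv2.fitEllipse(p)
            print((c[i]/4).round(1),a,"angle",round(r[2],1),"size",np.round(np.array(r[1])/4,1))
lab(sys.argv[1])
E
python3 lab.py e1; python3 - <<'E'
from h import *
V=pickle.load(open("e1.pkl","rb"))["side"]["frame"].max(2);print(V[150:173,236:258])
E
```

```text
[247.5 159.7] 262 angle 158.9 size [2.2 6.4]
[[ 20  21  32  28  25  16  18  15  17  16   8   9  18  51  91 107  83  66
   77  79  86 107]
 [ 25  21  25  28  19  16  17  17  18  10  11   5  11  26  60  77  63  56
   71  76  84 102]
 [ 26  17  24  19  17  16  15  13  16  16  11   7   9  11  29  46  42  49
   69  76  79  87]
 [ 32  13  16  17  20  13  14  12  20  21  18  12   9  11  13  23  34  55
   70  76  77  77]
 [ 32  15  18  19  18  16  24  13  21  29  38  23  13  19  25  41  51  64
   74  78  77  76]
 [ 35  15  19  23  23  19  17  14  16  41  57  43  29  35  51  60  69  74
   76  77  77  76]
 [ 40  20  22  24  21  21  16  10  23  52  71  60  44  54  69  75  77  76
   78  76  76  76]
 [ 48  24  23  22  21  18  22  20  22  53  81  75  58  58  72  75  77  75
   75  75  74  77]
 [ 72  43  22  18  16  18  25  30  26  51  83  84  65  57  67  72  73  71
   74  76  76  76]
 [ 99  65  34  16  16  21  35  43  35  44  77  89  76  58  59  66  67  67
   71  74  76  76]
 [116  84  45  18  18  22  40  50  37  29  61  88  84  62  49  57  61  68
   74  75  75  77]
 [123  90  48  19  16  20  38  5
[... 384 characters left out ...]
9  18  27  31  21  16  23  48
   67  77  76  86]
 [ 81  74  68  65  67  64  49  33  24  10   8   3   9  15  11   7  21  46
   68  79  87 101]
 [ 78  76  75  75  78  74  53  31  10  10   7  12  11   7  13   6  26  50
   73  89 103 115]
 [ 76  76  77  78  78  76  62  35  17   5   6   7   8  10  18  23  38  61
   85 104 115 116]
 [ 77  76  76  78  76  76  70  50  23  15  12  11  15  23  31  48  64  79
   96 108 108  97]
 [ 82  80  76  78  77  78  74  61  37  30  29  32  37  41  57  72  87  92
   96  94  83  73]
 [ 89  82  79  76  77  78  75  70  56  53  54  55  58  62  72  83  92  88
   79  72  65  63]
 [ 89  80  77  76  77  78  77  76  72  72  71  71  68  69  73  79  78  71
   68  65  63  64]]
```

```bash
python3 - <<'E'
from h import *
S=pickle.load(open("e1.pkl","rb"))["side"];P=np.array([.51,.14,.11]);Y=np.array([.976,-.218,0])
for th in(0,15,20,25,30,35):
    q=np.radians(th);d=np.array([0,0,np.cos(q)])-Y*np.sin(q);a=proj(S,[P,P+d*.03]);v=a[1]-a[0];print(th,np.degrees(np.arctan2(-v[0],-v[1])).round(1))
V=S["frame"].max(2).astype(float)
# neighbour label line: bright centroid per row
for r0,r1,c0,c1 in((131,138,244,253),(143,151,244,253),(155,164,245,250)):
    pts=[]
    for r in range(r0,r1):
        w=np.clip(V[r,c0:c1]-40,0,None);pts.append((r,(w*np.arange(c0,c1)).sum()/w.sum()))
    pts=np.array(pts);k=np.polyfit(pts[:,0],pts[:,1],1);print(pts[:,1].round(1),"angle",np.degrees(np.arctan(k[0])).round(1))
E
```

```text
0 3.6
15 22.0
20 27.8
25 33.4
30 38.8
35 44.0
[249.6 249.1 249.3 249.8 250.3 250.6 250.9] angle 15.7
[249.6 249.2 248.8 249.  249.5 250.  250.5 250.8] angle 12.8
[246.1 246.7 246.9 247.  247.2 247.5 247.8 248.1 248.2] angle 14.0
```

Call:
jog_arm(motion="0.2 0 -0.05 0.01 0;0.2 0 -0.05 0.01 0;0.2 0 -0.05 0.015 0;0.2 0 -0.05 0.015 0;0.2 0 0 0 0;0.2 0 0 0 0;0.2 0 0 0 0;0.2 0 0 0 0")

```text
t: 21.6
eef_pos: [0.4893, 0.1467, 0.1049]
ee_rot: [[0.218, 0.976, 0.006], [0.976, -0.218, -0.001], [0.0, 0.006, -1.0]]
wrist_force: [5.1, -2.6, 0.8]
finger_gap: 0.0403
```

```bash
cat > ang.py <<'E'
import sys;from h import *
from cell import env
D={n:env.get_image(n) for n in("top","side")};pickle.dump(D,open(sys.argv[1]+".pkl","wb"))
V=D["side"]["frame"].max(2);r,c=int(sys.argv[2]),int(sys.argv[3]);print(V[r:r+22,c:c+20])
E
python3 st.py; python3 ang.py e2 150 236
```

```text
rel M cradle x,y,z mm [-32.1   0.7  20.9] F cradle xyz [ 5.6 -1.4  0.8] mom [-0.239 -1.289 -0.088] t 21.6 gap 0.04027111464482968
[[ 32  29  20  15  15  17  16   8   9  10  10   7  17  44  77  91  69  70
  105 127]
 [ 31  25  18  15  16  22   8  11  10   9  10   6  10  25  54  68  55  58
   92 120]
 [ 26  21  16  15  20  19  12  14   9  12   8  10   9   8  29  41  42  51
   83 111]
 [ 17  20  15  19  18  18  20  25  20  14  12   1  10  10  15  26  36  55
   76  93]
 [ 21  11  17  16  14  19  31  48  47  28  12   7   9  18  28  36  53  65
   73  80]
 [ 17  19  18  17  15  20  42  70  70  48  17  14  26  41  51  61  70  72
   76  75]
 [ 24  22  22  19  13  17  45  77  87  66  36  30  49  61  69  74  77  76
   77  76]
 [ 23  25  25  17  19  19  45  78  92  83  58  46  62  72  77  78  77  76
   76  76]
 [ 20  18  17  19  21  23  35  71  94  95  80  59  61  72  76  73  70  72
   73  76]
 [ 19  18  19  30  34  31  30  57  84  99  95  73  56  60  67  71  67  68
   73  75]
 [ 29  14  18  30  44  38  27  33  62  89  98  85  55  44  56  64  64  68
   72  76]
 [ 30  16  16  32  46  44  27  18  
[... 200 characters left out ...]
  52  59
   72  76]
 [ 38  19  18  29  42  46  30  11   9  18  39  53  38  22  27  35  37  52
   68  76]
 [ 46  30  31  34  44  47  30  11   8  11  20  30  18  16  19  18  25  47
   68  79]
 [ 60  52  55  56  53  44  29  11   8   5   9  11  11  13  16  11  20  48
   71  89]
 [ 73  70  70  70  66  49  28   9  13  13  12  12  10  15  16  16  28  55
   83 107]
 [ 77  77  78  77  73  60  38  13   9   9   7  11   8  15  18  25  45  75
  105 122]
 [ 77  78  77  78  78  70  48  25  14  12  14  14  15  24  33  48  73  97
  114 119]
 [ 82  79  78  78  78  75  61  42  30  31  30  33  35  48  61  76  93 106
  107  97]
 [ 90  81  78  78  77  78  74  60  49  50  55  56  59  72  87  92  95  92
   84  73]]
```

Call:
jog_arm(motion="0.2 0 -0.05 0.015 0;0.2 0 -0.05 0.02 0;0.2 0 -0.05 0.02 0;0.2 0 -0.05 0.025 0;0.2 0 0 0 0;0.2 0 0 0 0;0.2 0 0 0 0;0.2 0 0 0 0")

```text
t: 22.5
eef_pos: [0.4816, 0.1487, 0.1019]
ee_rot: [[0.218, 0.976, 0.006], [0.976, -0.218, -0.0], [0.001, 0.006, -1.0]]
wrist_force: [4.1, -2.3, 1.8]
finger_gap: 0.0394
```

```bash
python3 st.py; python3 ang.py e3 148 232
```

```text
rel M cradle x,y,z mm [-39.9   0.9  17.9] F cradle xyz [ 4.6 -1.3  1.8] mom [-0.248 -1.244  0.014] t 22.5 gap 0.03944944908663064
[[ 84  92  82  59  43  32  23  30  42  37  19  11   8   5  18  37  63  98
  126 124]
 [ 68  73  63  48  32  22  23  51  74  66  42  15  11   9   2  13  39  72
  108 120]
 [ 45  49  41  29  21  21  19  56  86  88  61  26  11  10   7  12  16  45
   85 104]
 [ 32  33  30  22  16  16  16  40  71  83  66  36  15   3  11   8   9  24
   57  76]
 [ 25  30  26  19  15  15  16  18  40  57  54  39  22  11   8   9  12  11
   32  43]
 [ 22  22  24  21  21  17  10   8  25  39  43  35  30  19  13  10  11   9
   15  26]
 [ 17  21  21  15  15  19  14  13  39  59  53  39  33  32  17   6  15  16
   25  39]
 [ 12  17  15  16  16  16  11  21  54  82  78  53  40  37  27  21  29  39
   51  60]
 [ 20  21  21  21  17  13  14  23  59  94  97  76  49  39  37  41  51  62
   71  74]
 [ 17  21  24  22  22  17  15  24  61  94 105  94  68  49  41  55  67  75
   78  78]
 [ 19  23  24  24  21  21  15  21  52  86 104 105  90  62  44  54  71  77
   77  74]
 [ 23  16  19  16  18  23  28  22  
[... 200 characters left out ...]
  26  41
   58  61]
 [ 54  39  17  20  21  42  52  41  16  12  28  58  85  98  84  49  22  33
   56  60]
 [ 61  40  18  18  18  39  51  43  18  12  11  33  59  81  74  45  21  30
   48  55]
 [ 61  44  22  14  16  36  51  44  19   6   5  10  32  49  56  38  14  24
   40  37]
 [ 71  49  25  22  20  38  53  45  22  11  10  10  14  24  31  22  14  21
   29  24]
 [ 72  58  40  35  37  44  57  50  30  10  12   8   4  12  15   8  11  18
   20  16]
 [ 69  65  58  57  59  64  68  60  40  19   8  10  14  10   7  12  13  16
   18  14]
 [ 71  73  73  74  73  75  75  70  52  31  14   9   9   9   8  10   7  15
   21  31]
 [ 71  78  77  77  77  78  78  77  67  49  31  15  13  13  22  21  21  30
   50  71]]
```

Call:
jog_arm(motion="0.2 0 -0.05 0.025 0;0.2 0 -0.05 0.025 0;0.2 0 -0.05 0.03 0;0.2 0 0 0 0;0.2 0 0 0 0;0.2 0 0 0 0;0.2 0 0 0 0;0.2 0 0 0 0")

```text
t: 23.4
eef_pos: [0.4755, 0.1501, 0.0986]
ee_rot: [[0.218, 0.976, 0.005], [0.976, -0.218, 0.0], [0.001, 0.005, -1.0]]
wrist_force: [4.7, -1.9, 2.2]
finger_gap: 0.0402
```

```bash
python3 st.py; python3 ang.py e4 150 230
```

```text
rel M cradle x,y,z mm [-46.2   1.1  14.6] F cradle xyz [ 5.  -0.8  2.2] mom [-0.096 -1.264 -0.095] t 23.4 gap 0.04021246897302555
[[ 68  69  57  42  33  23  24  58 100 124 123  98  62  25  10   8  13  14
   20  58]
 [ 42  46  38  27  23  17  19  43  81 110 122 108  75  39  16   5   8  10
    7  33]
 [ 32  32  30  21  16  15  17  28  50  79  98  94  74  51  25  13  10   9
    6  15]
 [ 26  30  25  21  16  13  14  11  22  48  64  68  68  61  42  25  12  11
    6   6]
 [ 21  25  22  20  13  16  10  12  29  48  49  48  60  66  60  42  25  11
   12  17]
 [ 17  20  18  16  18  11  10  16  47  72  70  54  50  58  66  57  39  25
   26  38]
 [ 14  19  18  13  18  15  13  23  60  92  95  79  59  50  57  60  52  47
   51  60]
 [ 16  18  23  21  20  16  11  26  61  99 111 104  84  63  50  52  57  62
   70  75]
 [ 16  22  24  25  20  15  16  24  59  97 113 112 106  87  64  46  47  61
   74  78]
 [ 22  23  23  24  20  19  19  16  48  82 102 111 113 108  89  57  40  48
   63  71]
 [ 48  24  20  18  20  25  32  19  29  54  80  98 110 114 103  74  40  29
   44  59]
 [ 86  38  15  16  19  31  42  26  
[... 200 characters left out ...]
  37  13
   25  44]
 [122  56  19  18  18  40  52  42  21  11   8   8  15  39  54  50  27  14
   24  44]
 [112  52  24  17  20  34  52  43  24  13  12  11   7  13  26  25  13   9
   24  43]
 [105  51  25  19  23  38  52  49  31  15   8   8  10  11  13  15  11  12
   30  39]
 [104  52  38  38  40  50  61  60  46  29  14   9   7   8   9   7  13  15
   18  26]
 [104  58  57  61  63  65  71  71  65  52  34  19  13   9   8   7  10   8
   12  15]
 [ 95  63  69  73  75  77  76  77  74  67  54  40  22  13  11  14  25  22
   25  33]
 [ 86  63  73  77  79  82  81  80  77  77  72  58  41  30  29  39  45  52
   57  68]
 [ 82  63  76  78  83  93  88  82  78  77  76  72  62  51  52  62  68  79
   90 101]]
```

```bash
python3 - <<'E'
from h import *
S=pickle.load(open("e4.pkl","rb"))["side"];P=np.array([.50,.142,.11]);Y=np.array([.976,-.218,0]);X=np.array([.218,.976,0])
xb=Y*.866+[0,0,.5];zb=-Y*.5+[0,0,.866]
p=proj(S,[P,P+xb*.01,P+zb*.01,P+X*.01]);J=(p[1:]-p[0]).T/10;print(J.round(3))
# expected home centroid from the neighbours (77 mm pitch along X)
V=pickle.load(open("e4.pkl","rb"))["side"]["frame"].max(2).astype(float)
V0=pickle.load(open("d0.pkl","rb"))["side"]["frame"].max(2).astype(int)
print(V0[128:160,238:256])
E
```

```text
[[ 0.27  -0.177  0.005]
 [-0.135 -0.218 -0.195]]
[[ 39  18  11  13  12  19  20  18  27  69 123 164 190 197 193 180 169 157]
 [ 47  12   9   6  10  12  19  21  32  58  89 128 165 181 176 159 145 135]
 [ 76  30  10  11   6   6  12  18  42  76  96 106 130 148 146 134 128 125]
 [119  70  30   9   3  12   9  15  47  91 119 115 102 105 109 111 119 125]
 [164 119  65  21  11  11  10  15  43  93 128 132 103  79  73  91 116 125]
 [198 164 106  48  16   9   5   9  35  78 120 134 121  89  64  84 113 126]
 [209 192 142  76  24  10   3  10  20  51  91 122 134 114  81  83 114 126]
 [209 197 157  93  36  14   6   7   8  23  58 100 132 129  91  82 114 130]
 [191 173 137  83  35  14   8   7   7   8  31  74 115 123  94  83 115 128]
 [148 118  85  50  22  17  16  15  10   7  13  43  83  99  79  83 115 129]
 [ 85  59  33  21  19  19  25  17  12   9  10  20  45  61  58  81 115 130]
 [ 35  24  19  16  22  25  31  24  17   4   7   4  20  38  55  87 120 130]
 [ 18  20  18  15  19  26  33  29  21  18  17  25  46  66  89 109 126 130]
 [ 19  18  15  14  14  23  31  27  30  38  35  48  84 104 119 126 131 130]
 
[... 649 characters left out ...]
103 117  89  84 116 129]
 [128 132 126 106  73  39  14   8   7   6   7  33  75  94  77  83 116 130]
 [130 131 122 100  73  48  24   8  10   3   9  13  40  59  57  82 116 130]
 [130 125 110  89  74  60  42  24  13   6   8   9  23  40  57  89 119 131]
 [128 113  93  80  74  71  58  44  21   8  15  31  46  65  89 107 125 131]
 [122 101  80  74  75  77  75  63  44  33  49  67  86 105 116 125 129 131]
 [120  97  74  73  77  87  97  88  71  71  87 103 119 125 130 130 130 129]
 [121  95  81  82  88 106 118 113 105 106 118 125 130 129 127 124 127 126]
 [121 104 100 103 110 122 129 127 127 127 129 130 126 118 109 110 119 125]
 [126 118 120 124 126 128 132 133 131 130 126 119 107  94  85  95 116 125]]
```

Call:
jog_arm(motion="0.2 0 0.05 -0.03 0;0.2 0 0.05 -0.03 0;0.2 0 0.05 -0.03 0;0.2 0 0.05 -0.03 0;0.2 0 0 0 0;0.2 0 0 0 0;0.2 0 0 0 0;0.2 0 0 0 0")

```text
t: 24.3
eef_pos: [0.4804, 0.1482, 0.1024]
ee_rot: [[0.218, 0.976, -0.0], [0.976, -0.218, -0.0], [-0.0, -0.0, -1.0]]
wrist_force: [-0.0, -1.2, -3.0]
finger_gap: 0.04
```

```bash
python3 st.py; python3 ang.py e5 148 234
```

```text
rel M cradle x,y,z mm [-41.2   0.3  18.4] F cradle xyz [ 0.2 -1.1 -3. ] mom [0.013 0.031 0.006] t 24.3 gap 0.039965179173399666
[[ 79  58  42  27  28  39  48  39  20   8  11   9  14  36  68 102 127 124
   86  82]
 [ 62  45  32  23  30  56  75  68  40  14  10   6   7  15  38  71 105 112
   85  84]
 [ 41  29  21  19  26  56  88  88  60  27  12   9  11   9  15  43  77  90
   75  83]
 [ 28  20  16  17  20  42  70  82  64  35  17   8  11   8   6  24  54  69
   63  84]
 [ 25  20  13  16  16  23  42  56  54  36  16   6   8   8  10  10  31  44
   50  83]
 [ 23  15  15  16   9  21  37  47  44  31  20  16   6   6   9   9  14  25
   43  82]
 [ 18  17  14  14  15  31  58  72  61  39  22  15  13  10   9  16  27  38
   53  78]
 [ 15  17  15  13  14  36  70  94  88  64  36  21   9  14  27  40  49  60
   69  78]
 [ 21  21  18  22  12  33  72 100 105  90  64  40  23  24  46  61  72  74
   77  77]
 [ 23  23  20  14  18  33  70 101 112 107  90  68  45  33  54  69  78  77
   76  75]
 [ 25  22  23  16  15  27  58  90 108 112 108  95  72  43  42  62  73  75
   74  72]
 [ 17  18  20  20  21  20  36  66  91
[... 198 characters left out ...]
  35  55
   64  69]
 [ 15  16  26  42  48  33  14   8  16  37  61  90  91  62  24  16  32  49
   59  64]
 [ 21  14  24  43  51  35  17   9   9  12  33  59  71  48  17  13  24  39
   49  59]
 [ 21  13  27  45  52  36  16  11  11   9  15  28  40  27   9  15  23  31
   37  51]
 [ 22  20  28  42  53  42  24   5  11  12   9  14  16  15   8  16  21  27
   30  47]
 [ 38  35  38  51  62  55  40  19  11   6   7   9  11  11  12  13  21  23
   27  51]
 [ 58  56  57  64  71  70  58  40  23  11   7  10   9   7   9   3  14  18
   31  65]
 [ 74  72  74  74  78  76  69  59  42  24  10   4  12  13   9  11  18  31
   56  90]
 [ 79  78  78  77  77  79  78  72  60  43  28  19  24  27  27  30  49  67
   91 108]]
```

Call:
jog_arm(motion="0.2 0 0.05 -0.03 0;0.2 0 0.05 -0.03 0;0.2 0 0.05 -0.03 0;0.2 0 0 0 0;0.2 0 0 0 0;0.2 0 0 0 0;0.2 0 0 0 0;0.2 0 0 0 0")

```text
t: 25.2
eef_pos: [0.4864, 0.1469, 0.1061]
ee_rot: [[0.218, 0.976, -0.0], [0.976, -0.218, 0.0], [0.0, -0.0, -1.0]]
wrist_force: [0.1, 0.0, -1.4]
finger_gap: 0.0397
```

```bash
python3 st.py
```

```text
rel M cradle x,y,z mm [-35.    0.3  22.1] F cradle xyz [ 0.1  0.  -1.4] mom [ 0.005  0.026 -0.   ] t 25.2 gap 0.0397242978892152
```

Call:
jog_arm(motion="0.2 0 0.015 0.025 0;0.2 0 0.015 0.025 0;0.2 0 0.015 0.025 0;0.2 0 0.015 0.025 0;0.2 0 0 0 0;0.2 0 0 0 0;0.2 0 0 0 0;0.2 0 0 0 0")

```text
t: 26.0
eef_pos: [0.4888, 0.1464, 0.1021]
ee_rot: [[0.218, 0.976, 0.0], [0.976, -0.218, 0.0], [0.0, 0.0, -1.0]]
wrist_force: [0.2, -0.3, -2.1]
finger_gap: 0.0397
```

```bash
python3 st.py;  python3 ang.py f1 150 236
```

```text
rel M cradle x,y,z mm [-32.5   0.3  18.1] F cradle xyz [ 0.2 -0.2 -2.1] mom [-0.016 -0.005 -0.011] t 26.0 gap 0.03966434625602274
[[ 46  39  29  21  16  17  16  12  14   4   6  11  17  44  78  90  71  71
  100 116]
 [ 32  26  20  18   7  17  12  12   8   8   6   6  10  24  53  68  56  57
   80 101]
 [ 27  27  19  17  17  15  15  22  20  12   7   6  11  11  31  44  39  49
   70  87]
 [ 28  23  16  19  12  13  31  50  46  30  16   8   3   8  14  24  34  53
   69  80]
 [ 21  18  17  14  12  18  44  70  75  59  34  13  11  17  26  36  51  67
   73  75]
 [ 16  16  15  12  13  17  47  82  98  84  62  35  18  26  48  61  70  73
   76  78]
 [ 20  22  19  18  16  18  45  82 107 106  88  64  36  32  57  71  76  78
   78  78]
 [ 24  26  20  23  16  15  41  78 104 112 105  90  62  43  50  65  73  75
   77  75]
 [ 23  25  22  22  18  16  29  62  94 109 113 105  88  60  41  47  61  69
   74  75]
 [ 22  14  21  21  25  24  19  41  72  94 108 112 105  79  45  30  39  60
   71  76]
 [ 23  19  14  29  40  30  22  20  41  67  94 108 108  87  52  17  24  47
   67  76]
 [ 30  16  16  32  46  41  24  10  
[... 200 characters left out ...]
  29  56
   71  75]
 [ 32  19  16  28  43  45  31  12   9  12   8  12  29  35  25  13  30  56
   72  75]
 [ 37  22  18  28  46  51  37  15   7   6   8  10  13  14   9   7  28  54
   71  78]
 [ 44  36  37  39  52  59  50  30  17  10   8   8   9  12  10   3  22  49
   73  88]
 [ 61  59  58  59  65  71  64  50  34  20  12  11   8  11  12   9  22  54
   83 107]
 [ 73  72  72  75  75  75  75  68  56  40  24   8   8  10  14  24  45  73
  101 120]
 [ 78  76  77  78  77  77  78  78  72  60  39  23  20  24  31  49  71  97
  115 119]
 [ 82  78  77  79  77  77  79  78  79  75  58  42  37  44  57  73  92 106
  106  97]
 [ 88  80  78  77  77  78  77  77  79  77  70  61  60  63  72  85  94  93
   83  75]]
```

Call:
jog_arm(motion="0.2 0 0.015 0.025 0;0.2 0 0.015 0.025 0;0.2 0 0.015 0.025 0;0.2 0 0.015 0.025 0;0.2 0 0 0 0;0.2 0 0 0 0;0.2 0 0 0 0;0.2 0 0 0 0")

```text
t: 26.9
eef_pos: [0.4887, 0.1463, 0.0982]
ee_rot: [[0.217, 0.976, -0.004], [0.976, -0.217, 0.001], [0.0, -0.004, -1.0]]
wrist_force: [-7.5, 1.7, 5.7]
finger_gap: 0.0399
```

```bash
python3 st.py
```

```text
rel M cradle x,y,z mm [-32.6   0.2  14.2] F cradle xyz [-7.7  0.1  5.7] mom [0.029 1.308 0.031] t 26.9 gap 0.03985430064055034
```

Call:
jog_arm(motion="0.2 0 0.03 0 0;0.2 0 0.03 0 0;0.2 0 0.03 0 0;0.2 0 0 0 0;0.2 0 0 0 0;0.2 0 0 0 0;0.2 0 0 0 0;0.2 0 0 0 0")

```text
t: 27.7
eef_pos: [0.4889, 0.1461, 0.0983]
ee_rot: [[0.216, 0.976, -0.01], [0.976, -0.216, 0.003], [0.001, -0.01, -1.0]]
wrist_force: [-15.9, 4.4, 14.3]
finger_gap: 0.0396
```

```bash
python3 st.py;  python3 ang.py f2 152 238
```

```text
rel M cradle x,y,z mm [-32.5   0.2  14.3] F cradle xyz [-16.6   0.9  14.3] mom [ 0.201  2.738 -0.038] t 27.7 gap 0.03960461940083906
[[ 25  17  17  17  15  12   8   8   7  14   7  13  32  44  41  51  77  92
   94 105]
 [ 23  15  17  14  10  14  18  12  13   6   0   9  12  24  37  53  74  84
   84  85]
 [ 20  18  14  14  25  36  42  28  14   8  11  21  28  39  52  66  73  79
   76  75]
 [ 16  18  14  16  31  58  69  60  36  18  20  33  48  61  70  74  76  77
   76  77]
 [ 13  19  12  14  33  71  91  87  64  34  23  46  67  74  76  78  78  77
   76  76]
 [ 23  19  16  11  34  73 101 105  88  63  42  45  66  74  77  76  76  77
   76  76]
 [ 24  20  12  16  32  70 101 111 106  88  64  42  51  63  69  72  75  76
   73  77]
 [ 23  24  19  16  28  60  89 108 112 105  87  62  42  45  54  64  72  75
   76  77]
 [ 19  18  22  27  15  38  65  93 107 113 105  85  50  28  38  57  69  76
   76  76]
 [ 17  26  36  34  24  18  37  67  91 107 114 100  63  23  24  50  69  75
   76  77]
 [ 17  27  43  43  28  10  17  38  67  91 106 103  66  24  21  48  68  75
   77  76]
 [ 16  25  42  45  30  14   9  1
[... 203 characters left out ...]
  74  77
   78  89]
 [ 18  25  47  53  39  19  12  10  11   6  15  18  11  10  27  52  70  79
   89 107]
 [ 34  41  53  61  49  35  20   3   7   9   5  12   7  11  25  52  73  88
  106 121]
 [ 57  61  65  70  64  56  38  24   8   8   5   5  13  22  42  64  86 102
  117 118]
 [ 72  73  74  77  76  71  59  43  26  14  14  24  33  46  72  91 103 109
  106  99]
 [ 77  79  76  79  78  77  72  61  43  33  34  42  57  73  95 103 101  94
   84  73]
 [ 78  78  76  78  77  78  79  73  62  53  57  63  71  85  94  92  84  73
   66  64]
 [ 78  76  77  77  78  79  79  79  73  71  71  70  73  79  81  73  67  64
   63  63]
 [ 77  79  77  78  77  78  78  77  73  72  71  67  66  67  67  63  63  63
   63  62]]
```

Call:
jog_arm(motion="0.2 0 0 -0.02 0;0.2 0 0 -0.02 0;0.2 0 0 -0.02 0;0.2 0 0 -0.01 0;0.2 0 0 0 0;0.2 0 0 0 0;0.2 0 0 0 0;0.2 0 0 0 0")

```text
t: 28.6
eef_pos: [0.4894, 0.1459, 0.0993]
ee_rot: [[0.216, 0.976, -0.01], [0.976, -0.216, 0.002], [0.0, -0.011, -1.0]]
wrist_force: [-9.5, 4.5, -0.7]
finger_gap: 0.0398
```

```bash
python3 st.py;  python3 ang.py f3 152 238
```

```text
rel M cradle x,y,z mm [-32.1   0.   15.3] F cradle xyz [-10.2   2.3  -0.7] mom [0.51  2.074 0.097] t 28.6 gap 0.03975322511423821
[[ 24  18  16  13  16  13   9   7  10   9  14  12  32  44  39  51  77  89
   87  91]
 [ 24  18  18  12  12  17  13  12  11   6   4   4  15  26  36  54  74  84
   80  80]
 [ 20  13  15  13  18  29  41  34  16   8  11  18  26  41  51  65  74  77
   77  77]
 [ 16  16  11  13  20  48  68  61  37  17  16  34  50  61  71  75  76  79
   78  77]
 [ 14  13  16  15  25  61  91  89  63  34  26  45  65  74  77  77  78  77
   76  75]
 [ 20  21  18  14  30  69  99 104  89  62  41  48  64  74  76  77  75  76
   76  75]
 [ 24  23  19  17  33  66 100 110 106  91  68  50  48  62  69  72  74  73
   75  77]
 [ 23  20  17  18  25  57  88 106 112 106  92  71  42  40  53  66  73  76
   76  77]
 [ 21  17  24  20  19  37  66  90 107 112 108  92  53  27  37  57  71  76
   75  75]
 [ 18  23  30  34  23  17  36  64  88 105 114 101  63  22  26  51  69  77
   75  75]
 [ 14  24  44  47  27  12  15  34  62  87 105 101  66  23  21  46  68  77
   75  76]
 [ 18  25  44  51  36  12   6  16  
[... 200 characters left out ...]
  71  77
   78  89]
 [ 20  26  41  55  40  21  10   5   8  10   8  16  13  11  23  54  71  78
   88 107]
 [ 42  43  51  60  58  40  21   9   9  12  12   6   7  10  25  50  73  90
  106 120]
 [ 63  61  67  72  70  56  40  26  10   7  10  11  13  19  43  65  85 105
  116 117]
 [ 76  74  76  77  77  73  61  44  23  17  12  19  33  49  72  89 102 109
  106  97]
 [ 78  76  77  77  77  77  73  63  43  33  36  42  56  74  93 105 103  95
   84  73]
 [ 77  78  77  77  78  78  78  74  64  56  57  63  72  85  94  92  83  74
   67  63]
 [ 77  78  78  78  78  78  80  79  74  72  68  72  74  80  81  72  66  64
   64  63]
 [ 78  77  77  76  78  78  79  77  74  73  71  67  67  68  65  64  62  64
   63  63]]
```

Call:
jog_arm(motion="0.2 0 -0.04 0 0;0.2 0 -0.04 0 0;0.2 0.03 0 0 0;0.2 0.03 0 0 0;0.2 0 0 0 0;0.2 0 0 0 0;0.2 0 0 0 0;0.2 0 0 0 0")

```text
t: 29.5
eef_pos: [0.4896, 0.1468, 0.1]
ee_rot: [[0.219, 0.976, -0.005], [0.976, -0.219, -0.003], [-0.004, -0.004, -1.0]]
wrist_force: [-6.5, -2.6, -1.1]
finger_gap: 0.0396
```

```bash
python3 st.py
```

```text
rel M cradle x,y,z mm [-31.9   0.8  16. ] F cradle xyz [-5.8 -4.  -1.1] mom [-0.662  1.221 -0.152] t 29.5 gap 0.03961200057117888
```

```bash
python3 - <<'E'
from h import *
from cell import env
D={n:env.get_image(n) for n in("top","side")};pickle.dump(D,open("g1.pkl","wb"))
D0=pickle.load(open("d0.pkl","rb"))
print("d0 top middle");print(D0["top"]["frame"].max(2)[205:238,146:178:1][::1])
print("now top");print(D["top"]["frame"].max(2)[212:240,180:210])
E
```

```text
d0 top middle
[[104 101 104 ... 111 112 111]
 [104 103 108 ... 111 110 112]
 [103 103 109 ... 111 111 110]
 ...
 [108 112 112 ... 102 102 108]
 [108 111 111 ... 103 101 108]
 [109 112 111 ... 101 100 108]]
now top
[[ 74  75  75  74  74  74  74  74  75  76  74  76  76  75  76  75  77  77
   76  76  75  75  81  98 116 126 128 127 128 128]
 [ 74  77  75  75  74  75  74  74  74  75  75  74  76  75  75  75  75  76
   76  75  76  75  76  88 109 124 128 128 129 128]
 [ 74  76  75  75  74  73  74  75  74  76  75  75  75  75  76  76  75  76
   76  76  75  75  75  83 103 122 128 129 128 127]
 [ 76  76  75  74  73  74  74  75  75  75  75  74  75  74  76  75  76  76
   76  77  74  76  75  80  98 116 126 129 128 127]
 [ 74  75  75  71  69  69  71  72  74  72  74  75  74  76  76  74  75  75
   75  76  75  76  75  77  88 108 125 128 129 126]
 [ 65  68  68  62  55  55  58  63  65  67  70  72  75  75  75  75  76  76
   76  75  75  76  76  76  83 103 122 129 128 125]
 [ 42  50  52  50  43  36  33  38  42  48  56  61  65  68  70  73  74  74
   76  76  77  76  76  75  80  96 118 127 129 125]
 [ 25  29  
[... 1914 characters left out ...]
 11  13  12  12  12  14
   18  41  64  76  79  78  78  76  75  70  61  52]
 [ 19  26  29  31  20  15  21  23  25  20  13  14  12  10  11  11  10  15
   19  40  59  71  77  76  74  73  73  68  59  49]
 [ 19  26  32  28  22  17  18  23  20  20  14  13  13  15  11  12  12  12
   17  29  45  63  72  75  71  64  61  58  53  47]
 [ 20  31  34  30  21  16  20  21  23  20  12  14  13  13  16  15  17  17
   14  18  35  55  68  76  72  54  45  42  44  43]
 [ 21  28  30  25  17  15  21  24  23  17  12  13  12  13  14  21  25  26
   23  23  31  45  63  75  74  53  33  36  40  38]
 [ 17  20  23  21  17  17  21  24  21  14  13  12  12  14  21  30  36  38
   38  34  37  43  59  73  73  51  38  40  44  39]]
```

Call:
jog_arm(motion="0.2 -0.03 0.03 -0.02 0;0.2 0 0.03 -0.02 0;0.2 0 0.03 -0.02 0;0.2 0 0.03 -0.02 0;0.2 0 0.03 -0.015 0;0.2 0 0 0 0;0.2 0 0 0 0;0.2 0 0 0 0")

```text
t: 30.4
eef_pos: [0.4929, 0.1458, 0.1035]
ee_rot: [[0.217, 0.976, -0.009], [0.976, -0.217, 0.001], [-0.001, -0.009, -1.0]]
wrist_force: [-10.7, 2.1, 0.4]
finger_gap: 0.0396
```

```bash
python3 st.py;  python3 ang.py g2 150 238
```

```text
rel M cradle x,y,z mm [-28.6   0.6  19.5] F cradle xyz [-10.9  -0.2   0.4] mom [ 0.111  2.31  -0.025] t 30.4 gap 0.03955192926917098
[[ 38  29  18  17  19  18  11   8  10   9  18  52  92 107  82  63  75  79
   85 107]
 [ 31  23  20  12  15  17  18  11   7   8  10  27  59  78  62  55  69  77
   83  99]
 [ 29  24  18  18  13  13  12  17  16   5  10  11  29  45  42  48  68  77
   79  86]
 [ 23  17  14  13   7  18  29  40  28  12   9   6  17  23  35  53  71  77
   77  78]
 [ 17  18  16  13  13  23  46  66  56  30  13  13  27  39  51  65  74  78
   76  77]
 [ 16  19  17  14  18  28  62  87  83  56  29  26  47  60  69  74  77  78
   76  77]
 [ 23  21  17  14  13  34  69  99 100  80  50  38  56  71  76  76  78  78
   76  75]
 [ 22  22  21  18  15  31  70  99 109  98  72  49  49  65  74  76  76  76
   76  76]
 [ 20  21  19  21  14  27  57  88 104 106  93  69  49  51  64  71  74  77
   75  76]
 [ 19  15  19  23  26  20  36  64  89 103 104  90  60  41  50  64  72  75
   76  76]
 [ 16  17  24  35  39  26  19  34  64  91 104  98  71  38  35  54  70  75
   76  76]
 [ 21  12  24  43  51  32  12  1
[... 203 characters left out ...]
  70  77
   77  75]
 [ 19  17  21  39  52  39  16   4   8  12  21  31  27  16  21  46  69  78
   77  78]
 [ 31  27  30  41  52  39  17  12   8   9   6   8  12  12  21  47  68  75
   77  89]
 [ 51  49  51  57  59  48  27  11   7  14  10  11   9  12  23  46  69  77
   86 103]
 [ 69  69  68  71  72  60  40  20  11   5  10  12  12   9  24  46  73  90
  103 114]
 [ 76  77  77  77  77  70  61  39  22  10   3  10  14  21  38  60  83 103
  115 116]
 [ 77  77  77  77  79  79  73  61  37  22  18  21  32  49  63  76  95 108
  107  98]
 [ 78  78  78  77  77  80  79  71  56  39  35  42  55  74  86  91  96  93
   83  73]
 [ 77  76  77  76  77  79  81  78  70  59  57  62  71  85  93  88  81  72
   66  63]]
```

Call:
jog_arm(motion="0.2 0 0.03 0 0;0.2 0 0.03 0 0;0.2 0 0.03 0 0;0.2 0 0 0 0;0.2 0 0 0 0;0.2 0 0 0 0;0.2 0 0 0 0;0.2 0 0 0 0")

```text
t: 31.3
eef_pos: [0.4932, 0.1457, 0.1036]
ee_rot: [[0.216, 0.976, -0.015], [0.976, -0.216, 0.003], [-0.001, -0.015, -1.0]]
wrist_force: [-17.6, 4.3, 7.5]
finger_gap: 0.0396
```

```bash
python3 st.py;  python3 ang.py g3 150 238|sed -n 3,18p
```

```text
rel M cradle x,y,z mm [-28.4   0.6  19.6] F cradle xyz [-18.3   0.4   7.5] mom [0.241 3.708 0.054] t 31.3 gap 0.03962309975863496
 [ 31  26  20  14  12  13   9  10  10   9   3  26  58  76  65  56  70  78
   84  91]
 [ 29  24  19  18  12  12  16  17  16  10  12  12  30  46  41  51  68  75
   80  83]
 [ 25  20  16  13  14  18  31  38  33  15   8  12  15  24  35  55  72  76
   77  76]
 [ 17  18  18  15  11  22  47  67  59  33  14  14  25  39  51  64  73  78
   78  78]
 [ 18  15  20  14  15  28  59  87  83  58  31  27  46  62  69  74  76  77
   78  77]
 [ 22  20  17  17  10  23  62  94 100  82  54  41  54  71  76  77  78  78
   75  75]
 [ 22  24  20  18  15  23  60  95 107 102  82  54  52  66  73  76  76  76
   76  76]
 [ 19  21  21  15  18  22  50  84 103 109  98  72  50  51  62  71  75  76
   74  77]
```

Call:
jog_arm(motion="0.2 0 0 -0.02 0;0.2 0 0 -0.02 0;0.2 0 0 -0.02 0;0.2 0 0 0 0;0.2 0 0 0 0;0.2 0 0 0 0;0.2 0 0 0 0;0.2 0 0 0 0")

```text
t: 32.2
eef_pos: [0.4964, 0.145, 0.1061]
ee_rot: [[0.217, 0.976, -0.009], [0.976, -0.217, 0.001], [-0.001, -0.009, -1.0]]
wrist_force: [-11.4, 2.9, 2.1]
finger_gap: 0.0395
```

```bash
python3 st.py;  python3 ang.py g3 150 238
```

```text
rel M cradle x,y,z mm [-25.    0.6  22.1] F cradle xyz [-11.8   0.4   2.1] mom [0.025 2.437 0.023] t 32.2 gap 0.03945131231589639
[[ 30  29  25  19  15  14  12  13   8   8  21  52  92 107  82  66  80  84
   80  74]
 [ 26  27  23  19  13  15  13  10   8   6  10  26  60  78  65  57  69  76
   76  75]
 [ 22  25  21  18  14  14  12  19  19  11   8  12  32  44  42  50  70  75
   78  78]
 [ 19  18  14  16  14  14  20  38  41  31  14   8  16  24  36  53  71  78
   77  78]
 [ 17  16  16  19  18  14  31  55  69  56  32  15  23  37  52  65  74  77
   77  77]
 [ 20  21  22  19  16  14  33  66  88  82  50  30  43  60  70  75  77  78
   77  76]
 [ 24  24  23  25  20  17  35  70  97  96  73  47  53  68  78  78  77  77
   77  76]
 [ 18  19  22  20  20  19  28  63  95 102  88  65  52  62  72  76  78  77
   74  75]
 [ 25  18  14  22  25  24  27  51  83 100 100  82  59  51  61  72  73  75
   76  75]
 [ 34  20  16  23  35  40  27  32  62  88 101  97  73  45  45  62  72  77
   75  76]
 [ 43  22  15  24  42  51  32  19  36  65  89  99  81  49  33  54  71  76
   77  77]
 [ 45  20  10  23  41  51  39  11  
[... 200 characters left out ...]
  69  75
   77  75]
 [ 49  27  22  24  37  50  38  16  12   8  11  29  34  22  25  46  70  77
   76  78]
 [ 52  43  40  44  47  49  33  15   9   4  11  13  16  10  21  47  68  76
   78  80]
 [ 67  62  61  63  64  55  32  14  10  14   8   7   1   8  21  46  70  77
   84  94]
 [ 76  74  74  74  73  65  47  24  11   8   7  10  11  10  26  49  70  80
   90 107]
 [ 77  79  78  77  77  74  62  44  26  14   7  10  16  20  37  57  77  85
   99 110]
 [ 77  77  77  77  79  77  74  61  41  23  17  24  33  41  58  76  88  92
   96  92]
 [ 77  77  76  78  77  79  79  74  58  45  40  44  53  62  74  85  93  87
   79  73]
 [ 78  76  78  78  77  78  80  79  69  63  61  63  69  70  74  79  79  73
   67  63]]
```

The lean now matches the neighbours at about 30°. I'll grip a little firmer and press gently along the bay's axis.

Call:
jog_arm(motion="0.2 0 -0.02 0 0;0.2 0 -0.02 0 0;0.2 0 0 0.02 0;0.2 0 0 0.02 0;0.2 0 0 0 0;0.2 0 0 0 0;0.2 0 0 0 0;0.2 0 0 0 0", newtons=40)

```text
t: 33.1
eef_pos: [0.4962, 0.1451, 0.1058]
ee_rot: [[0.217, 0.976, -0.006], [0.976, -0.217, 0.0], [-0.001, -0.006, -1.0]]
wrist_force: [-11.9, 0.9, 8.7]
finger_gap: 0.0398
```

```bash
python3 st.py
```

```text
rel M cradle x,y,z mm [-25.1   0.7  21.8] F cradle xyz [-11.9  -1.8   8.7] mom [-0.341  2.161 -0.076] t 33.1 gap 0.039773503796785334
```

Call:
jog_arm(motion="0.2 0 -0.03 -0.01 0;0.2 0 -0.03 0 0;0.2 0.02 0 0 0;0.2 0.02 0 0 0;0.2 0.02 0 0 0;0.2 0.02 0 0 0;0.2 0 0 0 0;0.2 0 0 0 0")

```text
t: 33.9
eef_pos: [0.4965, 0.1477, 0.1054]
ee_rot: [[0.219, 0.976, -0.003], [0.976, -0.219, -0.003], [-0.003, -0.002, -1.0]]
wrist_force: [-5.0, -1.5, 1.3]
finger_gap: 0.0394
```

```bash
python3 st.py
```

```text
rel M cradle x,y,z mm [-25.4   3.1  21.4] F cradle xyz [-4.5 -2.5  1.3] mom [-0.683  1.057 -0.156] t 33.9 gap 0.03939192127078187
```

Call:
jog_arm(motion="0.2 0.015 0 0.01 0;0.2 0.015 0 0 0;0.2 0.015 0 0 0;0.2 0.015 0 0 0;0.2 0.015 0 0 0;0.2 0.015 0 0 0;0.2 0 0 0 0;0.2 0 0 0 0")

```text
t: 34.7
eef_pos: [0.4971, 0.1511, 0.1049]
ee_rot: [[0.219, 0.976, -0.003], [0.976, -0.219, -0.003], [-0.003, -0.003, -1.0]]
wrist_force: [-5.3, -2.7, -0.5]
finger_gap: 0.0397
```

```bash
python3 st.py
```

```text
rel M cradle x,y,z mm [-25.5   6.6  20.9] F cradle xyz [-4.6 -3.8 -0.5] mom [-0.724  1.093 -0.164] t 34.7 gap 0.039676343770836106
```

Call:
jog_arm(motion="0.2 0 -0.015 0.025 0;0.2 0 0 0.025 0;0.2 0 0 0 0;0.2 0.015 0 0 0;0.2 0.015 0 0 0;0.2 0 0 0 0;0.2 0 0 0 0;0.2 0 0 0 0")

```text
t: 35.5
eef_pos: [0.4978, 0.1532, 0.103]
ee_rot: [[0.218, 0.976, -0.001], [0.976, -0.218, -0.001], [-0.001, -0.001, -1.0]]
wrist_force: [-4.9, -2.0, -4.8]
finger_gap: 0.0395
```

```bash
python3 st.py
```

```text
rel M cradle x,y,z mm [-25.3   8.9  19. ] F cradle xyz [-4.3 -3.  -4.8] mom [-0.742  1.007 -0.141] t 35.5 gap 0.039507036541060685
```

Call:
jog_arm(motion="0.2 -0.02 0 0.025 0;0.2 0 0 0.025 0;0.2 0 0 0.025 0;0.2 0 0.01 0.025 0;0.2 0 0 0 0;0.2 0 0 0 0;0.2 0 0 0 0;0.2 0 0 0 0")

```text
t: 36.3
eef_pos: [0.4984, 0.1535, 0.1016]
ee_rot: [[0.217, 0.976, 0.001], [0.976, -0.217, 0.002], [0.002, 0.0, -1.0]]
wrist_force: [-10.3, -0.5, 11.5]
finger_gap: 0.0395
```

```bash
python3 st.py
```

```text
rel M cradle x,y,z mm [-24.7   9.4  17.6] F cradle xyz [-9.9 -2.7 11.5] mom [-0.572  1.917  0.011] t 36.3 gap 0.03949330868417306
```

```bash
python3 ang.py g5 150 238; python3 - <<'E'
from h import *
T=pickle.load(open("g5.pkl","rb"))["top"]["frame"].max(2)
np.set_printoptions(linewidth=200);print(T[212:236,176:206])
print("middle neighbour d0");print(pickle.load(open("d0.pkl","rb"))["top"]["frame"].max(2)[204:228,144:176])
E
```

```text
[[ 27  30  24  20  17  14   8  10   9   9  16  43  73  83  64  53  68  83
   93 100]
 [ 25  22  24  15  13  17  14  19  13  12   8  22  52  68  55  51  67  79
   83  83]
 [ 23  23  21  17  14  11  22  37  36  24   9  10  32  44  41  50  69  76
   77  76]
 [ 15  18  19  16  13  19  32  56  66  46  21   6  10  23  35  53  70  77
   77  77]
 [ 16  19  20  19  16  12  35  68  85  71  41  18  22  36  53  65  75  77
   78  77]
 [ 21  22  21  21  16  15  34  71  94  89  63  36  33  53  67  76  76  78
   77  75]
 [ 16  24  21  18  18  17  32  66  93  99  84  60  46  56  71  78  77  77
   76  78]
 [ 20  18  20  19  18  21  28  55  85 100  98  81  57  49  64  74  76  76
   74  75]
 [ 30  18  17  22  30  36  26  35  62  91 103  97  72  45  49  65  75  76
   76  75]
 [ 42  21  13  21  36  47  33  21  39  74  98 101  80  47  36  54  70  75
   77  75]
 [ 47  20  18  20  40  52  39  17  18  53  84  95  83  47  28  48  68  76
   76  76]
 [ 51  24  16  22  36  53  40  16  12  31  62  81  74  45  24  45  69  76
   77  75]
 [ 49  25  14  20  37  51  43  21   8  14  37  55  56  37  23  46  68  75
   77 
[... 6188 characters left out ...]
  8   7   2   1  16  38  54  71  93 107 111]
 [108  94  74  79  95  87  54  23  16  20  24  26  27  24  27  33  32  27  17  11   7   3   2   4  13  34  56  73  85  99 108 110]
 [109  96  80  88 101  87  51  20  15  15  18  19  20  20  23  26  24  18  11   9   8   4   4  12  27  53  77  93  99 104 110 110]
 [108  96  77  82  91  74  41  19  17  14  14  15  16  15  16  18  18  10   6   2   6   4  12  24  48  75  98 108 111 112 111 110]
 [110  97  74  65  67  56  31  16  15  19  14  17  15  12  15  14  13  10   4   7   5   7  21  38  63  91 109 116 115 112 111 109]
 [107  95  72  49  40  30  19  15  16  18  14  16  16  15  19  14  12   7   4   3   6  20  38  53  70  94 110 114 113 113 110 108]]
```

Call:
jog_arm(motion="0.2 -0.025 0 0 0;0.2 -0.025 0 0 0;0.2 0 0 0 0;0.2 0 0 0 0;0.2 0 0 0 0;0.2 0 0 0 0;0.2 0 0 0 0;0.2 0 0 0 0")

```text
t: 37.2
eef_pos: [0.4984, 0.1531, 0.1017]
ee_rot: [[0.216, 0.976, 0.001], [0.976, -0.216, 0.005], [0.006, 0.0, -1.0]]
wrist_force: [-10.0, 2.4, 9.6]
finger_gap: 0.0397
```

```bash
python3 st.py
```

```text
rel M cradle x,y,z mm [-24.7   9.1  17.7] F cradle xyz [-10.2   0.3   9.6] mom [0.287 1.984 0.116] t 37.2 gap 0.03966653118555537
```

Call:
jog_arm(motion="0.2 -0.025 0 0 0;0.2 -0.025 0 0 0;0.2 -0.025 0 0 0;0.2 0 0 0 0;0.2 0 0 0 0;0.2 0 0 0 0;0.2 0 0 0 0;0.2 0 0 0 0")

```text
t: 38.0
eef_pos: [0.4983, 0.1526, 0.1017]
ee_rot: [[0.214, 0.977, 0.002], [0.977, -0.214, 0.011], [0.011, -0.0, -1.0]]
wrist_force: [-9.4, 8.3, 7.1]
finger_gap: 0.0397
```

```bash
python3 st.py
```

```text
rel M cradle x,y,z mm [-24.6   8.7  17.7] F cradle xyz [-10.9   6.1   7.1] mom [1.648 2.116 0.322] t 38.0 gap 0.03973749678696666
```

Call:
jog_arm(motion="0.2 0 -0.03 -0.015 0;0.2 0 -0.03 -0.015 0;0.2 0 0 0 0;0.2 0 0 0 0;0.2 0 0 0 0;0.2 0 0 0 0;0.2 0 0 0 0;0.2 0 0 0 0")

```text
t: 38.8
eef_pos: [0.4972, 0.1494, 0.1015]
ee_rot: [[0.217, 0.976, 0.004], [0.976, -0.218, 0.002], [0.003, 0.003, -1.0]]
wrist_force: [1.1, 5.1, 0.9]
finger_gap: 0.0397
```

```bash
python3 st.py
```

```text
rel M cradle x,y,z mm [-25.    5.1  17.5] F cradle xyz [-0.1  5.2  0.9] mom [ 1.297 -0.098  0.228] t 38.8 gap 0.039733607168808596
```

Call:
jog_arm(motion="0.2 0.01 0.01 0.02 0;0.2 0 0.01 0.02 0;0.2 0 0.01 0.02 0;0.2 0 0.01 0.01 0;0.2 0 0 0 0;0.2 0 0 0 0;0.2 0 0 0 0;0.2 0 0 0 0")

```text
t: 39.6
eef_pos: [0.4979, 0.1496, 0.0985]
ee_rot: [[0.217, 0.976, 0.002], [0.976, -0.217, 0.003], [0.003, 0.001, -1.0]]
wrist_force: [-0.1, 5.9, 1.8]
finger_gap: 0.0395
```

```bash
python3 st.py
```

```text
rel M cradle x,y,z mm [-24.4   5.5  14.5] F cradle xyz [-1.4  5.8  1.8] mom [1.382 0.232 0.227] t 39.6 gap 0.03954197648975697
```

It dropped into the socket: it sank 3 mm with almost no resistance, and it is now held in y. I'll relax the side load and press on down the axis.

Call:
jog_arm(motion="0.2 0.02 0.012 0.022 0;0.2 0.01 0.012 0.022 0;0.2 0 0.012 0.022 0;0.2 0 0.012 0.022 0;0.2 0 0 0 0;0.2 0 0 0 0;0.2 0 0 0 0;0.2 0 0 0 0")

```text
t: 40.4
eef_pos: [0.4986, 0.1497, 0.0945]
ee_rot: [[0.217, 0.976, -0.001], [0.976, -0.217, 0.001], [0.001, -0.001, -1.0]]
wrist_force: [-2.3, 4.7, 2.1]
finger_gap: 0.0397
```

```bash
python3 st.py
```

```text
rel M cradle x,y,z mm [-23.7   5.7  10.5] F cradle xyz [-3.3  4.1  2.1] mom [1.152 0.536 0.16 ] t 40.4 gap 0.039700952174806584
```

Call:
jog_arm(motion="0.2 0.02 0.025 0.022 0;0.2 0 0.025 0.022 0;0.2 0 0.025 0.022 0;0.2 0 0.015 0.022 0;0.2 0 0 0 0;0.2 0 0 0 0;0.2 0 0 0 0;0.2 0 0 0 0")

```text
t: 41.2
eef_pos: [0.5006, 0.1493, 0.0912]
ee_rot: [[0.218, 0.976, -0.004], [0.976, -0.218, 0.001], [-0.0, -0.004, -1.0]]
wrist_force: [-6.2, 3.4, 10.0]
finger_gap: 0.0396
```

```bash
python3 st.py
```

```text
rel M cradle x,y,z mm [-21.7   5.7   7.2] F cradle xyz [-6.9  1.9 10. ] mom [0.807 1.311 0.108] t 41.2 gap 0.0396079071324807
```

Call:
jog_arm(motion="0.2 0 0.013 0.022 0;0.2 0 0.013 0.022 0;0.2 0 0.013 0.022 0;0.2 0 0 0 0;0.2 0 0 0 0;0.2 0 0 0 0;0.2 0 0 0 0;0.2 0 0 0 0")

```text
t: 42.0
eef_pos: [0.501, 0.1492, 0.0904]
ee_rot: [[0.217, 0.976, -0.004], [0.976, -0.217, 0.001], [0.0, -0.005, -1.0]]
wrist_force: [-12.2, 4.3, 23.8]
finger_gap: 0.0395
```

```bash
python3 st.py
```

```text
rel M cradle x,y,z mm [-21.3   5.7   6.4] F cradle xyz [-13.    1.6  23.8] mom [0.389 2.42  0.094] t 42.0 gap 0.03953000471599444
```

```bash
python3 ang.py h1 150 238; python3 - <<'E'
from h import *
D=pickle.load(open("h1.pkl","rb"));T=D["top"]["frame"].max(2)
np.set_printoptions(linewidth=200);print(T[212:236,178:208])
E
```

```text
[[ 68  86  88  80  59  40  33  22  18   6  17  42  77  91  71  57  68  77
   78  76]
 [ 52  70  73  64  49  36  29  25  18  10  11  24  52  69  57  53  69  76
   76  76]
 [ 35  46  48  43  32  26  22  21  13  14   7  13  30  44  40  50  68  78
   78  78]
 [ 20  31  33  30  19  16  16  16  10  11   3   7  16  25  34  54  71  77
   77  78]
 [ 18  25  29  28  22  16  15  13  14   8  12  15  25  38  53  64  75  76
   77  77]
 [ 13  25  22  24  19  12  12  11  17  22  23  32  50  62  69  74  77  77
   76  78]
 [ 10  16  21  19  18  15  17  15  29  43  39  47  63  73  77  78  78  75
   77  76]
 [ 15  16  14  16  16  13  17  16  46  69  60  51  60  73  75  77  77  77
   76  75]
 [ 18  19  20  15  22  16  11  22  57  85  82  62  54  58  68  72  75  75
   76  76]
 [ 25  20  24  25  24  19  17  24  58  92  98  83  61  49  56  65  72  75
   77  75]
 [ 34  20  17  23  24  19  15  24  54  88 102 100  81  54  46  61  72  76
   76  77]
 [ 49  28  17  20  18  23  25  24  36  71  97 104  96  71  47  55  70  75
   77  76]
 [ 70  42  23  17  17  25  42  33  28  49  82 100 103  88  55  48  68  76
   75 
[... 3023 characters left out ...]
 22  24  19  15  13  10  13  13  11  13  14  13  20  37  54  59  60  65  71  75  76]
 [ 23  19  16  25  32  31  25  18  19  20  24  21  14  10  11  12  13  13  14  12  13  18  38  55  64  65  65  64  64  64]
 [ 23  21  19  21  28  28  24  15  19  21  24  19  15  15  14  13  14  16  20  18  17  24  39  55  63  69  68  56  44  47]
 [ 23  19  20  19  20  21  16  16  21  25  24  17  15  11  11  12  15  22  30  32  30  28  37  48  59  70  70  51  35  37]
 [ 20  18  21  21  18  18  15  15  20  24  23  17  13  14  11  14  17  30  39  43  42  41  39  42  53  68  67  51  40  44]
 [ 16  22  23  22  22  21  19  21  23  22  20  17  12  14  13  16  21  32  43  48  48  47  46  49  62  72  74  66  62  64]]
```

Both views put the pack at the home position given by its neighbours. The label spans cols 246–252 and rows 156–166, against an expected 246.4–252.3 and 155.7–166. It also stopped firmly at about 29 N along the axis. I'll relax the push and let go.

Call:
jog_arm(motion="0.2 0 -0.04 -0.025 0;0.2 0 -0.04 -0.025 0;0.2 0 0 0 0;0.2 0 0 0 0;0.2 0 0 0 0;0.2 0 0 0 0;0.2 0 0 0 0;0.2 0 0 0 0")

```text
t: 42.9
eef_pos: [0.5009, 0.1493, 0.0905]
ee_rot: [[0.218, 0.976, -0.001], [0.976, -0.218, -0.001], [-0.001, -0.0, -1.0]]
wrist_force: [-2.0, 3.4, 7.2]
finger_gap: 0.0395
```

```bash
python3 st.py
```

```text
rel M cradle x,y,z mm [-21.4   5.8   6.5] F cradle xyz [-2.7  2.9  7.2] mom [0.547 0.565 0.041] t 42.9 gap 0.03948416187299394
```

Call:
jog_arm(motion="0.2 0 -0.01 -0.02 0;0.5 0 0 0 0;0.55 0 0 0 0;0.6 0 0 0 0;0.62 0 0 0 0;0.62 0 0 0 0;0.62 0 0 0 0;0.62 0 0 0 0")

```text
t: 43.7
eef_pos: [0.4995, 0.1454, 0.0898]
ee_rot: [[0.221, 0.975, -0.002], [0.975, -0.221, -0.009], [-0.009, -0.0, -1.0]]
wrist_force: [1.3, -9.4, -1.9]
finger_gap: 0.0529
```

```bash
python3 st.py; python3 ang.py h2 154 244 | head -16
```

```text
rel M cradle x,y,z mm [-21.9   1.6   5.8] F cradle xyz [ 3.3 -8.8 -1.9] mom [-1.596 -0.414 -0.212] t 43.7 gap 0.05290658699846018
[[ 16  14  13  11   6  18  27  38  53  65  74  78  78  77  78  78  74  77
   77  86]
 [ 18  13  19  25  21  34  49  62  68  76  77  77  78  75  76  76  77  76
   76  77]
 [ 14  15  35  45  40  43  63  74  77  78  78  76  76  76  76  76  76  74
   76  75]
 [ 12  19  47  70  60  49  59  72  75  75  77  75  76  77  77  78  78  76
   77  77]
 [ 16  23  61  88  81  61  51  61  69  70  73  78  76  76  76  78  78  76
   76  77]
 [ 16  23  60  91  98  83  62  50  54  65  73  75  76  75  76  77  77  77
   75  77]
 [ 15  22  54  86 103  99  81  53  46  61  71  76  76  77  76  77  75  76
   78  90]
 [ 15  12  40  71  97 105  95  73  49  55  67  77  77  75  75  78  77  83
   90 105]
```

Call:
jog_arm(motion="0.56 -0.03 0 0 0;0.54 0 0 0 0;0.54 0 0 0 0;0.54 0 0 0 0;0.54 0 0 0 0;0.54 0 0 0 0;0.54 0 0 0 0;0.54 0 0 0 0")

```text
t: 44.6
eef_pos: [0.5004, 0.1486, 0.0911]
ee_rot: [[0.218, 0.976, 0.0], [0.976, -0.218, 0.0], [0.0, 0.0, -1.0]]
wrist_force: [0.3, 0.4, -0.2]
finger_gap: 0.0462
```

```bash
python3 st.py
```

```text
rel M cradle x,y,z mm [-21.7   5.    7.1] F cradle xyz [ 0.2  0.5 -0.2] mom [ 0.023 -0.014 -0.049] t 44.6 gap 0.04617649896080381
```

Free now, with zero force. I'll retreat straight up and watch the force.

Call:
jog_arm(motion="0.54 0 0 -0.1 0;0.54 0 0 -0.15 0;0.54 0 0 -0.2 0;0.54 0 0 -0.2 0;0.54 0 0 -0.3 0;0.54 0 0 -0.3 0;0.54 0 0 0 0;0.54 0 0 0 0")

```text
t: 45.4
eef_pos: [0.5009, 0.1486, 0.1416]
ee_rot: [[0.218, 0.976, 0.001], [0.976, -0.218, 0.0], [0.001, 0.001, -1.0]]
wrist_force: [0.2, 0.2, 0.5]
finger_gap: 0.0463
```

```bash
python3 st.py
```

```text
rel M cradle x,y,z mm [-21.2   5.2  57.6] F cradle xyz [0.2 0.3 0.5] mom [ 0.016 -0.031 -0.022] t 45.4 gap 0.04625431529443555
```

Clear. Now I'll go up and away towards the robot so both cameras can see the charger.

Call:
jog_arm(motion="0.54 0 0 -0.5 0;0.54 0 0 -0.6 0;0.54 0 0 -0.6 0;0.54 0 0 -0.3 0;0.54 -0.6 -0.5 0 0;0.54 -0.9 -0.5 0 0;0.54 -0.9 -0.5 0 0;0.54 -0.9 -0.5 0 0")

```text
t: 46.2
eef_pos: [0.3919, 0.0362, 0.2201]
ee_rot: [[0.217, 0.976, -0.001], [0.976, -0.217, -0.0], [-0.001, -0.001, -1.0]]
wrist_force: [0.5, -0.7, 0.4]
finger_gap: 0.046
```

Call:
jog_arm(motion="0.54 -0.9 -0.6 0 0;0.54 -0.9 -0.6 0 0;0.54 -0.9 -0.6 0 0;0.54 -0.9 -0.6 0 0;0.54 -0.5 -0.3 0 0;0.54 0 0 0 0;0.54 0 0 0 0;0.54 0 0 0 0")

```text
t: 47.0
eef_pos: [0.2531, -0.0991, 0.2209]
ee_rot: [[0.217, 0.976, 0.0], [0.976, -0.217, 0.0], [0.0, 0.0, -1.0]]
wrist_force: [-0.6, -0.5, -0.6]
finger_gap: 0.0461
```

```bash
python3 - <<'E'
from look import *
look("k1",105,165,215,110,80,80)
D=pickle.load(open("k1.pkl","rb"));D0=pickle.load(open("d0.pkl","rb"))
np.set_printoptions(linewidth=200)
print(D["side"]["frame"].max(2)[140:170,240:256])
for n in("top","side"):
    d=cv2.absdiff(D[n]["frame"],D0[n]["frame"]).max(2);print(n,[(s[:5].tolist()) for s in cv2.connectedComponentsWithStats((d>60).astype(np.uint8))[2][1:] if s[4]>25])
E
```

```text
[[ 18  21  21  29  37  30  22  22  14  27  49  69  94 114 130 139]
 [ 17  13  15  24  32  28  32  43  40  53  90 110 124 132 137 138]
 [ 17  11   8  19  27  30  51  71  69  76 111 132 137 137 136 137]
 [  8  10  15  13  19  28  62  99 102  88 106 127 133 132 133 134]
 [  6   7   9  10  12  27  64 114 127 102  89 102 109 115 129 132]
 [ 14   8  11   7  10  21  65 115 139 124  93  76  77  99 121 133]
 [ 30  14  10   9   9  17  57 108 140 143 121  87  66  90 121 134]
 [ 54  19  10  12  11  11  41  86 124 146 143 117  79  88 121 133]
 [ 70  33  16   7  13   8  20  51  92 129 147 135  94  85 120 136]
 [ 76  41  17  11   9   9  10  24  57  96 133 136  96  88 120 135]
 [ 61  38  19  15  16  13  11  11  26  65 107 123  94  89 121 135]
 [ 37  27  25  25  22  17  13   9   7  35  78 100  81  87 123 137]
 [ 21  24  32  31  25  18  14  11  10  14  43  65  62  85 122 138]
 [ 19  26  31  34  30  18   8  13   8  14  22  41  59  93 126 138]
 [ 22  21  27  33  31  20  15  17  16  29  50  71  93 114 131 137]
 [ 14  16  24  33  33  25  29  40  38  57  90 110 126 132 137 138]
 [ 15  16  18  26  32  27  5
[... 730 characters left out ...]
  12   8   9   4   9  23  28  46  86 124 137]
 [ 85  81  78  68  48  29  10   9   8  12  22  40  63  98 126 136]
 [ 80  79  80  76  66  46  28  18  25  42  59  77  98 114 125 123]]
top [[187, 221, 13, 7, 60], [179, 226, 20, 16, 231], [330, 248, 13, 11, 95], [260, 295, 55, 49, 1335], [34, 302, 186, 118, 7409], [232, 347, 125, 73, 5154], [0, 381, 16, 30, 285], [215, 394, 11, 4, 32]]
side [[5, 0, 100, 176, 6714], [146, 69, 10, 5, 42], [133, 71, 8, 6, 30], [103, 73, 64, 134, 3575], [0, 98, 7, 12, 50], [0, 118, 38, 93, 2156], [163, 129, 17, 22, 188], [236, 150, 13, 20, 122], [86, 163, 62, 56, 1699], [18, 210, 27, 19, 270], [121, 229, 89, 41, 1992], [247, 230, 16, 15, 168], [31, 237, 15, 20, 152]]
```

View pics/k1.png

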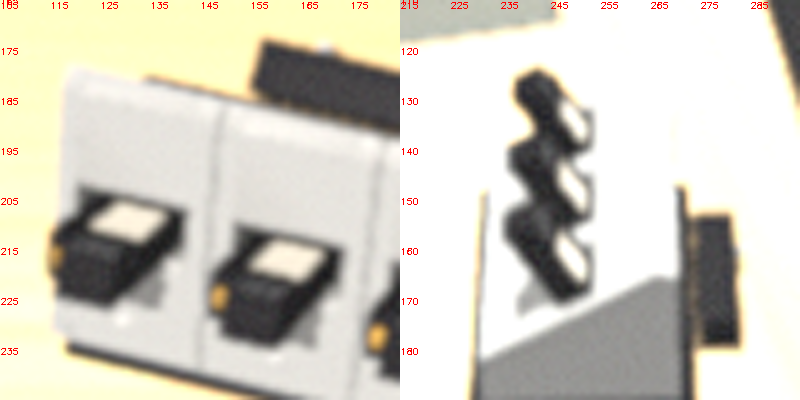

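```bash
python3 - <<'E'
from h import *
D=pickle.load(open("k1.pkl","rb"));D0=pickle.load(open("d0.pkl","rb"))
def up(n,d,k=8):return cv2.resize(cv2.cvtColor(d[n]["frame"],cv2.COLOR_RGB2GRAY),None,fx=k,fy=k,interpolation=cv2.INTER_CUBIC)
def match(im,box,win,k=8):
    x0,y0,x1,y1=[v*k for v in box];t=im[y0:y1,x0:x1];a,b,c,d=[v*k for v in win]
    r=cv2.matchTemplate(im[b:d,a:c],t,cv2.TM_CCOEFF_NORMED);_,v,_,p=cv2.minMaxLoc(r);return (p[0]+a-x0)/k,(p[1]+b-y0)/k,round(v,3)
S=up("side",D);T=up("top",D)
print("side mid->far",match(S,(240,141,253,153),(236,124,257,144)),"mid->ours",match(S,(240,141,253,153),(236,150,257,172)))
print("top mid->far",match(T,(148,209,176,228),(110,192,150,226)),"mid->ours",match(T,(148,209,176,228),(172,212,214,242)))
# predicted shifts for a 77 mm pitch, and px per mm of w
X=np.array([.218,.976,0]);Y=np.array([.976,-.218,0]);zb=-Y*.5+[0,0,.866];o=np.array([.5205,.142,.084])+zb*.03
for n in("side","top"):
    p=proj(D[n],[o,o+X*.077,o+X*.154,o+zb*.001,o+X*.001]);print(n,"far-mid",(p[2]-p[1]).round(2),"ours-mid",(p[0]-p[1]).round(2),"per mm w",(p[3]-p[0]).round(3),"per mm y",(p[4]-p[0]).round(3))
E
```

```text
side mid->far (0.5, -13.0, 0.908) mid->ours (-0.125, 14.25, 0.951)
top mid->far (-31.625, -7.75, 0.985) mid->ours (31.0, 7.5, 0.972)
side far-mid [  0.29 -13.38] ours-mid [-0.32 14.44] per mm w [-0.175 -0.217] per mm y [ 0.004 -0.195]
top far-mid [-32.31  -7.76] ours-mid [32.39  7.79] per mm w [-0.139  0.192] per mm y [-0.421 -0.101]
```

Measured against its neighbours, the pack sits at home depth (0 ± 1 mm). It is about 3 mm off in y, which is within the socket's float. Apart from the robot and its shadow, the only differences from the first pictures are the emptied box and the filled bay. I'll hand in.

```bash
python3 -c "
from cell import env;print(env.read_state()['t']);print(env.hand_in())"
```

```text
47.1
the job is handed in; nothing more can be done
None
```

The battery pack is plugged into the free end bay of the charger, the same way round as its neighbours. I handed the job in at 47.1 s, with the arm clear of everything.

**How it went:** I drew the pack up out of the box and let it pivot in the grip against the bay until it leaned about 30°. Then I felt along y until it dropped into the socket, pressed it down the slope and let go.

**Last checks**
- **Depth:** it came to a firm stop at about 29 N along the bay's axis. Matched against its neighbours in both views, it is at home depth to within about 1 mm. The travel I measured from the socket floor was about 11.4 mm of the nose's 12 mm, so it agrees to about half a millimetre.
- **Sideways:** it sits about 3 mm to +y of centre, which is within the socket's float.
- **Other things:** comparing first and last pictures, the only changes are the emptied box, the filled bay, and the robot and its shadow.

**What went less smoothly**
- **Calibration:** the two cameras disagreed by 2–4 mm, so I did the final fit by feel.
- **Tilt:** the pack leaned too far at first and had to be brought back. The push reached about 22 N along the axis while it was stuck there.
- **Letting go:** as the gripper opened, I felt about 9 N sideways for a moment, probably a finger against the next pack. I narrowed the opening before pulling away, and the pictures show no movement of that pack.

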